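# Change the tool rest over from trimming to polishing

### The arm

A 7-joint arm with a two-finger parallel gripper is mounted at the origin on a cart in front of the work surface, level with it; the furniture and walls round the work are solid. World frame = base frame: x ahead of the robot, y to its left, z up, the work surface at z = 0. Lengths are in m, angles in degrees, forces in N, time in s.
With the tool pointing down it reaches from about 0.4 to 0.85 m from the base axis. Payload 10.4 kg.
Tool frame: the origin (TCP) lies midway between the tips of the shut fingers; the grasp point (between the pads) lies 19 mm behind it; z points along the fingers, y is the line along which they close (so a half turn about z gives the same grasp; the last joint's range is limited). The gripper opens to 87 mm and grips with 3 to 60 N. Pads are 19 mm wide; open, the fingers measure 117 mm over their backs; the gripper's body (75 mm by 190 mm) begins 51 mm behind the grasp point.
Start: joints at [-68.904, 19.034, -3.707, 83.658, 1.238, 77.344, -5.071], TCP at [0.238, 0.578, 0.223] pointing down, gripper open.
Joint ranges: [-148.97, 148.97], [-28.65, 121.19], [-84.17, 76.75], [9.2, 138.47], [-72.65, 252.65], [3.7, 117.97], [-149.18, 149.18]. Speed limits (degrees/s): [127.2, 127.2, 159.86, 159.86, 180, 180, 180].

### API

Orientations are given as a 3x3 rotation matrix whose columns are the frame's x, y, z axes.
In Python, from bench import bot, get_image, camera_params, finish_job gives the robot as it stands.
- The arm moves only by the shell command python3 -m inch 'ROWS' [OPENING]. ROWS is JSON, a list that holds one entry, the list of rows, each a list of 4 numbers: the shift along the tool's x, y, z each as a share of 100 mm, from -1 to 1, then the turn about the tool's z as a share of 180 degrees, from -1 to 1. A call has 1 to 5 rows; each row is the pose to reach, as a shift and turn from the pose commanded when the call began, along the tool's axes at that moment, turning the shorter way round; what a row does not reach only later rows make up. A row lasts 1/8 s, in which the tool goes at most 62.5 mm and 10.7 degrees, less where a joint would pass 70% of its speed; a pose out of reach is approached as far as the arm can. A call with a number of a shift or a turn outside -1 to 1 is refused whole. A call with a gripper value outside its range is refused whole. OPENING is the opening, from -1 (shut) to 1 (fully open), so that 0 is half open, set as the call begins (- or left out, the last holds). The fingers move at their own pace and stop on an object; the grip force is fixed at half the most. Time passes only in rows, so rows that repeat a pose let the fingers close. It gives the time, the measured TCP pose, the force, the opening and the grip force at its end, in the units of the state.
- bot.state(): the state, without advancing time (a new reading comes with each control period).
- get_image(name): name is "scene" or "side" or "wrist"; returns the picture (384x512x3 uint8, red, green, blue); there is no depth.
- camera_params(name): a dict with "mtx" (3x3 intrinsics, pixels), "xyz" and "attitude" of the camera in the world. Camera axes: x right, y down, z forward; pixel columns grow to the right and rows downward; lengths in m; the calibration is good to about 2 mm. A picture is of the moment at which its call begins: read the wrist's pose just before it. camera_params takes no time and is no camera call; for the wrist camera it gives the pose at the moment of the call.
- finish_job(): hands the job in; it is judged then, once.
The state is a dict: "time_s": time; "q": joint angles; "qd": joint speeds; "joint_efforts": joint torques, N m; "eef_pos": TCP position; "tool_rot": TCP orientation; "force": force on the tool from outside, world axes, zero at the start; "torque": the same for the moment, N m; "finger_gap": finger opening in m; "grasp_force": force on a finger pad.
Only numpy, scipy, OpenCV 4.12 (cv2) and the standard library are available. Lean on these libraries where they do the work, as an engineer would, in place of code of your own. Each camera call takes 0.05 s, during which the arm holds its last target. There are 200 camera calls.

### The job

Trimming is finished, so change the kit in the tool rest over to polishing: lay the handpiece and the plaster hammer aside on the green mat, take the bur block out from under them and stand it in the blue tray, and stand the small round box from that tray in the middle of the rest's red pad instead. Then lay the handpiece and the hammer back, each in the pair of V saddles where you found it and the same way round. Keep the bur block upright throughout.

Things in the scene. Friction and masses are not known exactly. Their poses are not given: they have to be found in the camera images.
- handpiece_mid (a point): Black handpiece (179 mm long, 24 mm thick, 0.15 kg) lying across the tool rest, in either pair of saddles. Point: on its axis at the centre of mass, half-way between its two saddles; grip here across the axis. y runs along the tool to the thick rear end (62 mm off); the thin tip with the bur is 118 mm off along -y. It may roll about y; lying on a flat face its axis is 13 mm up.
- hammer_mid (a point): Plaster hammer, 188 mm long, in the other pair of saddles: wooden handle 18 mm thick, brass head 64 x 23 mm, 0.23 kg. Point: on the handle's axis near the centre of mass, 10 mm from half-way between its saddles towards the head; grip here across the handle. y runs away from the head; the head is centred 64 mm off along -y, the handle ends 112 mm off. Lying on a flat face its axis is 11 mm up.
- bur_block_mid (a point): Aluminium bur block with nine upright burs: block 32 x 68 x 18 mm (x, y, z), burs up to 47 mm above its underside, 0.13 kg; at the start on the rest's red pad under the two tools. Point: centre of the aluminium block, 9 mm above its underside; grip its two long sides (32 mm across x), below the burs.
- round_box_mid (a point): Small cream round plastic box with its lid fixed on (56 mm in diameter over the lid, 52 mm below it, 35 mm high, 0.07 kg), at the start in the blue tray. The point is on its axis, half-way up (17.5 mm); the lid is the top 10 mm.
- rest_pad (a point): Aluminium tool rest, fixed. Base 136 x 136 mm; end plates at x = -50 and +50 mm, each with two black 90 degree V saddles (38 mm wide, tops 76 mm above the bench) at y = -36 and +36 mm. A tool lies along x in each pair, axis 70 mm above the bench, tip or head to +x. Point: centre of the red pad (84 x 88 mm) on the base, 6 mm above the bench; 50 mm clear under the tools. z up.
- mat_top (a point): Green silicone mat, fixed to the bench, 232 x 150 mm (x, y), edge bead 2 mm high: the side area for the two tools, which fit on it side by side along x (at y = -33 and +33 mm, say). Point: centre of its top face, 3 mm above the bench.
- tray_floor (a point): Blue open tray, fixed to the bench, 206 x 150 mm (x, y) outside, walls 3 mm thick and 20 mm high. Point: centre of its inner floor, 3 mm above the bench. The round box stands near x = +52 mm in it at the start; the half towards -x is empty (room for the bur block at x = -45 mm, long side along x).
There are look-alikes about, which are no part of the job. What is shaped like the part that bears round_box_mid but orange is not meant.

How it is judged:
By the outcome, as a careful person would: the job done as asked, in the order asked, and still so for the second after the job is handed in, with the robot touching nothing.
It also fails if it takes over 144 s, if anything falls off the work surface, if the arm or the gripper's body presses on something with over 40 N, if the wrist force passes 120 N, or if a joint passes its speed limit or range.

## Working session

There is one attempt and no reset: what is moved stays moved. The work goes in short steps, Python scripts to look and compute and a shell command to move; the robot and the scene stay as the last step left them, time stands still between calls to the robot, and variables do not carry over. Pictures are saved under pics/ and viewed, at most 14 in all, crops included, and the job is handed in when it is done.

```bash
ls; mkdir -p pics
python3 - <<'E'
from bench import *
import cv2,numpy as np
s=bot.state();print(s)
for n in("scene","side"):
    p=camera_params(n);print(n,p);cv2.imwrite(f"pics/{n}0.png",get_image(n)[:,:,::-1])
E
```

```text
pics
{'time_s': 0.0, 'q': array([-68.90195797,  19.07067485,  -3.70669964,  83.70720161,
         1.23719284,  77.34381526,  -5.07184575]), 'qd': array([ 0.01362052, -0.12543487,  0.09798947,  0.00520053,  0.03289467,
       -0.03734244, -0.04318648]), 'joint_efforts': array([ 4.41113152e-04, -6.23258042e+01,  2.50421476e-02, -3.89892912e+01,
       -6.13389490e-02,  4.00996150e-02,  1.46966618e-04]), 'eef_pos': array([0.23795252, 0.57749725, 0.22175813]), 'tool_rot': array([[-9.24590809e-01,  3.80961415e-01, -4.85140668e-04],
       [ 3.80961719e-01,  9.24589835e-01, -1.34383728e-03],
       [-6.33940228e-05, -1.42731962e-03, -9.99998979e-01]]), 'force': array([-0.33883252,  0.8794409 , -0.22731429]), 'torque': array([ 0.01316206,  0.02360054, -0.03524785]), 'grasp_force': 0.0, 'finger_gap': 0.08722481143816016}
scene {'mtx': array([[347.95035955,   0.        , 255.97099671],
       [  0.        , 347.95035955, 194.19300024],
       [  0.        ,   0.        ,   1.        ]]), 'xyz': array([-0.37193044, -0.7651296 ,  0.75503886]), 'attitude': array([[ 0.47188838, -0.50101939,  0.72546601],
       [-0.88145562, -0.28574036,  0.37601652],
       [ 0.01890335, -0.81690392, -0.57646391]])}
side {'mtx': array([[371.14110435,   0.        , 256.56419183],
       [  0.        , 371.14110435, 196.15681456],
       [  0.        ,   0.        ,   1.        ]]), 'xyz': array([ 0.33890194, -1.09273974,  0.68347226]), 'attitude': array([[ 0.97629394, -0.13831461,  0.16649089],
       [-0.2164081 , -0.60880843,  0.76322987],
       [-0.00420479, -0.78116667, -0.62430838]])}
```

Run:
```python
import cv2,numpy as np
a=cv2.imread("pics/scene0.png");b=cv2.imread("pics/side0.png")
v=np.hstack([a,b]);cv2.imwrite("pics/a.png",cv2.resize(a,(800,600),interpolation=cv2.INTER_CUBIC));cv2.imwrite("pics/b.png",cv2.resize(b,(800,600),interpolation=cv2.INTER_CUBIC))
```

```text
(no output)
```

View pics/a.png

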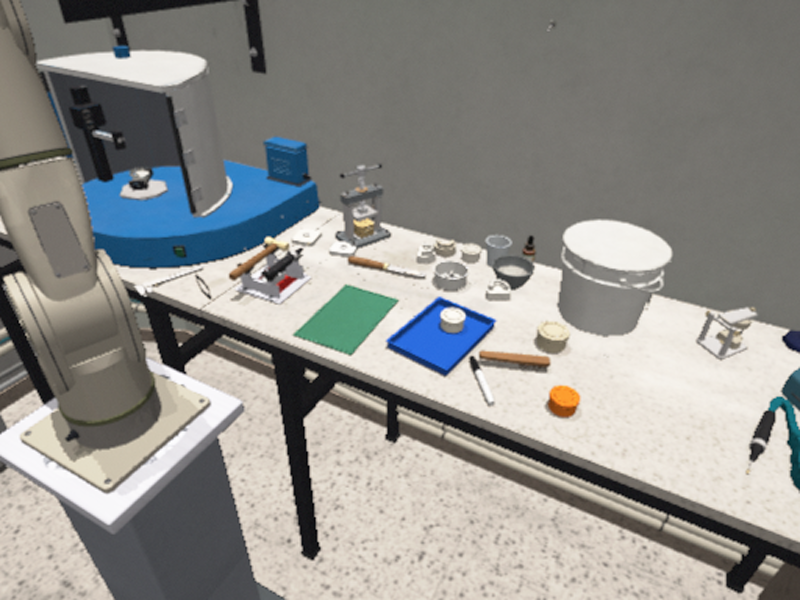

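View pics/b.png

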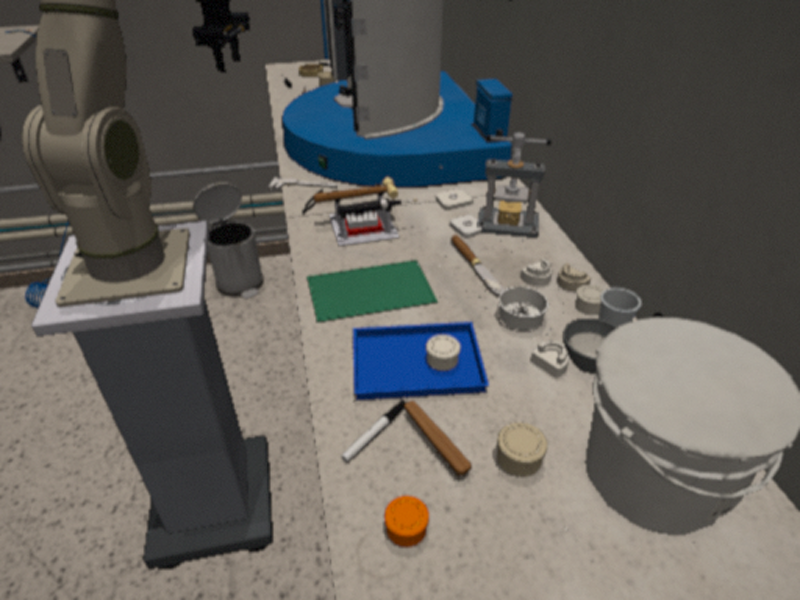

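The scene view (800x600) shows the rest at (275,275), mat at (347,318), tray at (442,335). There are three round boxes: cream in the tray (453,320), tan on the bench (553,335) and orange (564,400). The cream one in the tray fits. In the side view, rest (362,215), mat (370,290), tray (420,360), box (443,350).

```bash
cat > h.py <<'E'
import numpy as np,cv2
from bench import *
def snap(n,f):
    p=camera_params(n);im=get_image(n)[:,:,::-1].copy();cv2.imwrite(f,im);return p,im
def ray(p,uv):
    d=p["attitude"]@np.linalg.inv(p["mtx"])@np.array([uv[0],uv[1],1.]);return p["xyz"],d/np.linalg.norm(d)
def onz(p,uv,z):
    o,d=ray(p,uv);return o+d*(z-o[2])/d[2]
def tri(*pu):
    A=np.zeros((3,3));b=np.zeros(3);L=[ray(p,u) for p,u in pu]
    for o,d in L:
        M=np.eye(3)-np.outer(d,d);A+=M;b+=M@o
    x=np.linalg.solve(A,b);return x,max(np.linalg.norm(np.cross(x-o,d)) for o,d in L)
def blob(im,lo,hi,k=1):
    m=cv2.inRange(cv2.cvtColor(im,cv2.COLOR_BGR2HSV),lo,hi)
    c,_=cv2.findContours(m,cv2.RETR_EXTERNAL,cv2.CHAIN_APPROX_NONE)
    return sorted(c,key=cv2.contourArea)[::-1][:k]
def shift(target,R=None):  # world delta of TCP to tool rows units
    s=bot.state();return (s["tool_rot"].T@(np.array(target)-s["eef_pos"]))*10
def proj(p,X):
    c=p["attitude"].T@(np.array(X)-p["xyz"]);u=p["mtx"]@c;return u[:2]/u[2]
E
python3 - <<'E'
from h import *
for n in("scene","side"):
    p=camera_params(n);im=cv2.imread(f"pics/{n}0.png")
    for nm,lo,hi,z in(("mat",(60,100,40),(85,255,160),.003),("tray",(108,200,80),(122,255,255),.02),("red",(0,150,80),(8,255,255),.006)):
        for c in blob(im,lo,hi,3):
            if cv2.contourArea(c)<20: continue
            q=cv2.approxPolyDP(cv2.convexHull(c),4,True)[:,0]
            print(n,nm,cv2.contourArea(c),[onz(p,u,z)[:2].round(3).tolist() for u in q], q.tolist())
p=camera_params("side")
print("wrist",camera_params("wrist"))
E
```

```text
scene mat 1400.5 [[0.582, -0.258], [0.361, -0.269], [0.356, -0.13], [0.574, -0.12]] [[253, 192], [224, 226], [189, 214], [221, 183]]
scene tray 1381.5 [[0.616, -0.354], [0.598, -0.498], [0.389, -0.476], [0.406, -0.338]] [[280, 191], [315, 205], [285, 238], [249, 221]]
scene red 34.0 [[0.535, 0.011], [0.483, 0.014]] [[188, 178], [179, 184]]
side mat 1942.0 [[0.588, -0.251], [0.363, -0.262], [0.358, -0.131], [0.58, -0.118]] [[278, 191], [203, 204], [197, 178], [265, 167]]
side tray 2890.0 [[0.624, -0.36], [0.598, -0.504], [0.403, -0.474], [0.421, -0.343]] [[301, 208], [309, 247], [228, 251], [227, 215]]
side red 45.5 [[0.538, 0.021], [0.461, 0.032], [0.537, 0.057]] [[244, 146], [222, 147], [242, 141]]
wrist {'mtx': array([[288.26182719,   0.        , 253.95945117],
       [  0.        , 288.26182719, 190.52169978],
       [  0.        ,   0.        ,   1.        ]]), 'xyz': array([0.1662444 , 0.60745598, 0.3842057 ]), 'attitude': array([[ 3.80579405e-01,  8.86295066e-01,  2.63894624e-01],
       [ 9.24748222e-01, -3.64817448e-01, -1.08392598e-01],
       [ 2.05538205e-04,  2.85288075e-01, -9.58441794e-01]])}
```

Run:
```python
from h import *
p=camera_params("side")
for uv in((230,86),(182,75),(183,95),(250,105)): print(uv,onz(p,uv,.1).round(2),onz(p,uv,0.02).round(2))
print(shift((0.5,0.04,0.30)), np.degrees(np.arctan2(.381,.9246)))
print(shift((0.36,0.30,0.30)))
```

```text
(230, 86) [0.54 0.33 0.1 ] [0.57 0.53 0.02]
(182, 75) [0.36 0.5  0.1 ] [0.37 0.72 0.02]
(183, 95) [0.35 0.29 0.1 ] [0.36 0.48 0.02]
(250, 105) [0.59 0.14 0.1 ] [0.62 0.31 0.02]
[-4.47050389 -3.97332411 -0.77645682] 22.395093808753852
[-2.18575671 -2.10251575 -0.77898481]
```

```bash
python3 -m inch '[[[-0.8,-1,-0.5,-0.124],[-0.8,-1,-0.5,-0.124],[-0.8,-1,-0.5,-0.124]]]'; python3 -m inch '[[[0,-1,0,0],[0,-1,0,0]]]';python3 -m inch '[[[-0.5,-1,-0.3,0],[-0.5,-1,-0.3,0]]]';python3 -m inch '[[[-0.6,-1,0,0],[-0.6,-1,0,0]]]';python3 -m inch '[[[-0.6,-1,0,0],[-0.6,-1,0,0],[-0.6,-1,0,0],[-0.6,-1,0,0]]]'; python3 -c "
from h import *
s=bot.state();print(s['eef_pos'],s['tool_rot'].round(3))
p,im=snap('wrist','pics/w1.png');print(p['xyz'])"
```

```text
time_s: 0.48
eef_pos: [0.2762, 0.4523, 0.2744]
tool_rot: [[-1.0, 0.002, 0.002], [0.002, 1.0, 0.002], [-0.002, 0.002, -1.0]]
force: [-0.7, -0.7, 0.2]
finger_gap: 0.0873
grasp_force: 0.0
time_s: 0.72
eef_pos: [0.2737, 0.353, 0.272]
tool_rot: [[-1.0, 0.003, -0.001], [0.003, 1.0, -0.001], [0.001, -0.001, -1.0]]
force: [0.4, -0.2, 0.1]
finger_gap: 0.0869
grasp_force: 0.0
time_s: 0.98
eef_pos: [0.324, 0.2534, 0.3027]
tool_rot: [[-1.0, 0.002, -0.0], [0.002, 1.0, -0.0], [0.0, -0.0, -1.0]]
force: [0.5, 1.4, 1.2]
finger_gap: 0.087
grasp_force: 0.0
time_s: 1.23
eef_pos: [0.3843, 0.1532, 0.3025]
tool_rot: [[-1.0, 0.002, 0.0], [0.002, 1.0, 0.0], [-0.0, 0.0, -1.0]]
force: [1.3, 0.1, 0.1]
finger_gap: 0.0869
grasp_force: 0.0
time_s: 1.72
eef_pos: [0.4432, 0.0557, 0.3021]
tool_rot: [[-1.0, 0.001, -0.001], [0.001, 1.0, -0.0], [0.001, -0.0, -1.0]]
force: [0.2, -0.2, 1.1]
finger_gap: 0.0868
grasp_force: 0.0
[0.44317496 0.05573836 0.3021396 ] [[-1.     0.001 -0.001]
 [ 0.001  1.    -0.   ]
 [ 0.001 -0.    -1.   ]]
[0.36563675 0.0557154  0.46456251]
```

View pics/w1.png

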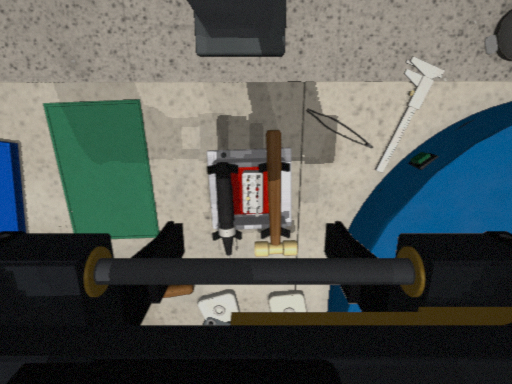

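Wrist view 1 (down = +x, right = +y): the black handpiece is at (226,200) on the −y side, tip down. The hammer is at (275,190) on the +y side, head at (275,248). The bur block is between them on red at (252,190), and the mat is at (103,170). Next, a second view for heights.

```bash
python3 -m inch '[[[0.3,-0.8,0.5,0],[0.3,-0.8,0.5,0],[0.3,-0.8,0.5,0],[0.3,-0.8,0.5,0]]]'
python3 - <<'E'
from h import *
import json
p=camera_params('wrist')
s=bot.state();print(s['eef_pos'])
p2,im2=snap('wrist','pics/w2.png');print(p['xyz'],p2['xyz'])
json.dump({k:v.tolist() for k,v in p2.items()},open('w2.json','w'))
cv2.imwrite('pics/w2c.png',cv2.resize(im2[60:260,200:430],None,fx=3,fy=3,interpolation=cv2.INTER_CUBIC))
im=cv2.imread('pics/w1.png')
cv2.imwrite('pics/w1c.png',cv2.resize(im[110:270,180:330],None,fx=4,fy=4,interpolation=cv2.INTER_CUBIC)[:600])
E
```

```text
time_s: 2.28
eef_pos: [0.4136, -0.0237, 0.253]
tool_rot: [[-1.0, -0.001, 0.001], [-0.001, 1.0, 0.0], [-0.001, 0.0, -1.0]]
force: [0.5, 0.2, -0.2]
finger_gap: 0.087
grasp_force: 0.0
[ 0.41361007 -0.02366342  0.25298166]
[ 0.33581571 -0.02388985  0.41529037] [ 0.33581571 -0.02388985  0.41529037]
```

View pics/w2.png

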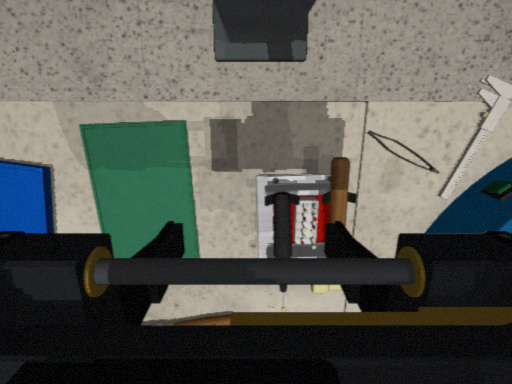

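View pics/w1c.png

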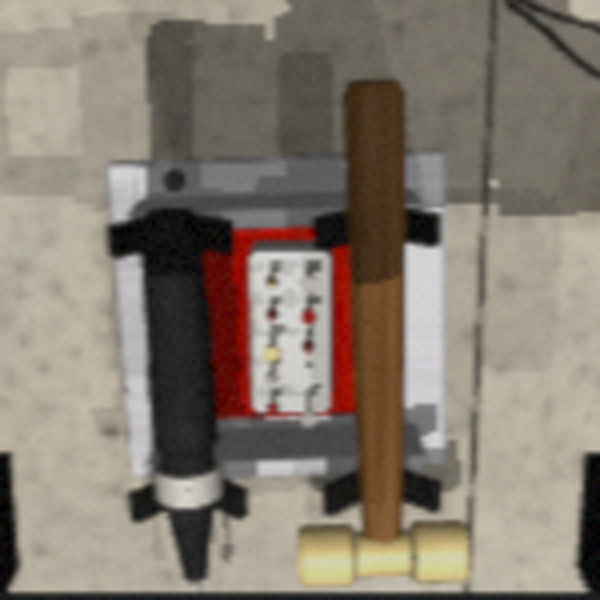

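Crop of view 1 (4x, offset 180,110): bur block at (290,330), long side along x; handpiece axis from (172,215) to tip (193,578); hammer handle end (375,82), head (383,554). V saddles at (170,235), (188,500), (378,228), (382,492). Triangulate.

Run:
```python
from h import *
p2=camera_params('wrist')
p1=dict(p2);p1['xyz']=np.array([0.36563675,0.0557154,0.46456251])
R2=bot.state()['tool_rot'];R1=np.array([[-1,.001,-.001],[.001,1,0],[.001,0,-1]]);p1['attitude']=R1@R2.T@p2['attitude']
c=lambda u,v:(180+u/4,110+v/4)
print('hammer end',tri((p1,c(375,84)),(p2,(340.5,158.5))))
print('hp tip',tri((p1,c(193,578)),(p2,(283,291))))
for n,z,pts in(('hp',.07,[c(175,250),c(188,470)]),('hammer',.07,[c(375,84),c(374,150),c(380,450),c(382,520),c(384,554)]),('saddles-z76',.07,[c(170,235),c(188,500),c(378,228),c(382,492)]),('base',.006,[c(107,163),c(133,473),c(443,155),c(447,448)]),('bur top',.045,[c(250,252),c(250,412),c(330,255),c(328,412)])):
    print(n,[onz(p1,u,z)[:2].round(4).tolist() for u in pts])
im1=cv2.imread('pics/w1.png');im2=cv2.imread('pics/w2.png')
for p,im in((p1,im1),(p2,im2)):
  for nm,lo,hi,z in(("red",(0,150,80),(8,255,255),.006),("mat",(60,100,40),(90,255,160),.003)):
    k=blob(im,lo,hi,2)
    print(nm,[(onz(p,u,z)[:2].round(3).tolist(),u.tolist()) for u in cv2.approxPolyDP(cv2.convexHull(np.vstack(k) if nm=='red' else k[0]),3,True)[:,0]])
```

```text
hammer end (array([0.39975078, 0.08316298, 0.0644361 ]), np.float64(4.748445843493589e-05))
hp tip (array([0.58261758, 0.01708182, 0.0741082 ]), np.float64(8.99900470718311e-05))
hp [[0.4564, 0.0138], [0.5401, 0.016]]
hammer [[0.3993, 0.0828], [0.4215, 0.0828], [0.5321, 0.0871], [0.5605, 0.0885], [0.5747, 0.0895]]
saddles-z76 [[0.4511, 0.0122], [0.5522, 0.0157], [0.4487, 0.0847], [0.549, 0.0882]]
base [[0.4357, -0.0191], [0.5697, -0.0142], [0.4326, 0.1147], [0.5582, 0.1209]]
bur top [[0.463, 0.039], [0.5267, 0.0383], [0.4642, 0.0689], [0.5267, 0.0686]]
red [([0.54, 0.08], [268, 212]), ([0.542, 0.024], [235, 213]), ([0.472, 0.02], [232, 173]), ([0.462, 0.032], [239, 167]), ([0.462, 0.063], [258, 167]), ([0.47, 0.077], [267, 172])]
mat [([0.358, -0.121], [138, 100]), ([0.578, -0.11], [159, 232]), ([0.586, -0.115], [156, 236]), ([0.589, -0.186], [116, 238]), ([0.58, -0.258], [74, 233]), ([0.364, -0.266], [44, 104])]
red [([0.465, 0.077], [321, 195]), ([0.478, 0.09], [329, 203]), ([0.539, 0.085], [323, 240]), ([0.543, 0.037], [292, 242]), ([0.481, 0.033], [291, 205])]
mat [([0.358, -0.121], [184, 121]), ([0.571, -0.113], [198, 257]), ([0.571, -0.249], [113, 257]), ([0.529, -0.26], [102, 233]), ([0.364, -0.266], [80, 125])]
```

```bash
python3 -m inch '[[[-0.88,0.38,1,-0.011],[-0.88,0.38,1,-0.011],[-0.88,0.38,1,-0.011],[-0.88,0.38,1,-0.011],[-0.88,0.38,1,-0.011]]]' 0.15; python3 -c "
from h import *
p,im=snap('wrist','pics/w3.png')
print(bot.state()['eef_pos'],shift((.5013,.0142,.060)))"
```

```text
time_s: 2.95
eef_pos: [0.5016, 0.0126, 0.1541]
tool_rot: [[-0.999, -0.033, 0.002], [-0.033, 0.999, 0.001], [-0.002, 0.001, -1.0]]
force: [0.7, -0.0, 0.4]
finger_gap: 0.0518
grasp_force: 0.0
[0.50165893 0.01253033 0.15419398] [0.00533191 0.01544092 0.94195294]
```

View pics/w3.png

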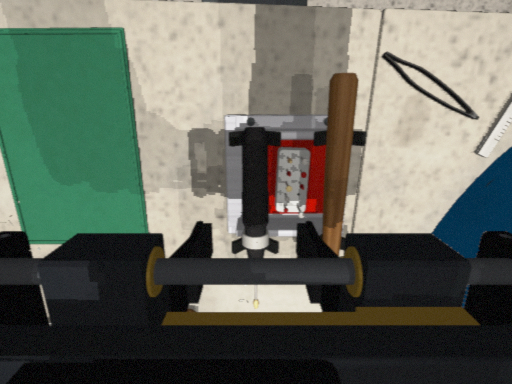

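The handpiece is central between the fingers (axis column 256, bur tip at (256,302)); the hammer at column 340 is clear. Descend and grip.

```bash
python3 -m inch '[[[0,0.01,0.4,0],[0,0.01,0.7,0],[0,0.01,0.85,0],[0,0.01,0.94,0],[0,0.01,0.94,0]]]'; python3 -m inch '[[[0,0,0,0],[0,0,0,0],[0,0,0,0],[0,0,0,0],[0,0,0,0]]]' -1;  python3 -m inch '[[[0,0,0,0],[0,0,-0.2,0],[0,0,-0.4,0],[0,0,-0.6,0],[0,0,-0.6,0]]]'
```

```text
time_s: 3.62
eef_pos: [0.5016, 0.0137, 0.059]
tool_rot: [[-0.999, -0.033, 0.001], [-0.033, 0.999, 0.0], [-0.001, 0.0, -1.0]]
force: [-0.8, -0.2, 0.2]
finger_gap: 0.0501
grasp_force: 0.0
time_s: 4.25
eef_pos: [0.5015, 0.0135, 0.0587]
tool_rot: [[-0.999, -0.033, 0.0], [-0.033, 0.999, -0.0], [-0.0, -0.0, -1.0]]
force: [0.3, 0.0, 3.3]
finger_gap: 0.0226
grasp_force: 30.0
time_s: 4.88
eef_pos: [0.502, 0.014, 0.1193]
tool_rot: [[-0.999, -0.033, 0.002], [-0.033, 0.999, 0.001], [-0.002, 0.001, -1.0]]
force: [0.5, -0.5, -1.5]
finger_gap: 0.0229
grasp_force: 30.0
```

```bash
python3 -m inch '[[[0.21,-0.79,0,0],[0.21,-0.79,0,0]]]'; python3 -m inch '[[[0.21,-0.79,0,0],[0.21,-0.79,0,0]]]'; python3 -m inch '[[[0.21,-0.79,0,0],[0.21,-0.79,0.2,0],[0.21,-0.79,0.4,0],[0.21,-0.79,0.4,0],[0.21,-0.79,0.4,0]]]'; python3 -c "
from h import *
s=bot.state()
p,im=snap('wrist','pics/w4.png')
for k in blob(im,(60,100,40),(90,255,160),2): print([(onz(p,u,.003)[:2].round(3).tolist(),u.tolist()) for u in cv2.approxPolyDP(cv2.convexHull(k),3,True)[:,0]])
print(s['eef_pos'],s['force'],shift((.4474,-.2242,.006)))"
```

```text
time_s: 5.12
eef_pos: [0.4814, -0.0691, 0.1174]
tool_rot: [[-1.0, -0.03, -0.002], [-0.03, 1.0, -0.001], [0.002, -0.001, -1.0]]
force: [-0.1, 1.1, -2.0]
finger_gap: 0.0228
grasp_force: 30.0
time_s: 5.38
eef_pos: [0.4628, -0.1489, 0.1175]
tool_rot: [[-1.0, -0.029, -0.001], [-0.029, 1.0, -0.0], [0.001, -0.0, -1.0]]
force: [1.3, 0.1, -1.9]
finger_gap: 0.0232
grasp_force: 30.0
time_s: 6.0
eef_pos: [0.4464, -0.225, 0.0786]
tool_rot: [[-0.999, -0.034, -0.0], [-0.034, 0.999, 0.0], [0.0, 0.0, -1.0]]
force: [0.4, -0.5, -1.6]
finger_gap: 0.0228
grasp_force: 30.0
[([0.357, -0.12], [391, 94]), ([0.476, -0.116], [374, 233]), ([0.492, -0.18], [301, 247]), ([0.49, -0.262], [211, 242]), ([0.364, -0.266], [205, 97])]
[([0.533, -0.203], [274, 285]), ([0.562, -0.185], [290, 311]), ([0.561, -0.2], [275, 310]), ([0.54, -0.205], [271, 291])]
[ 0.44637438 -0.22502489  0.0785877 ] [ 0.38029419 -0.52094441 -1.55391104] [-0.00723433  0.00832282  0.72913286]
```

View pics/w4.png

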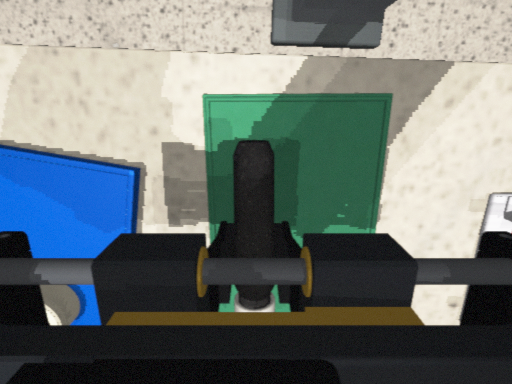

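The handpiece hangs level over the mat's left part (axis column 254, mat columns 205–390). Lower it.

```bash
python3 -m inch '[[[-0.01,0.01,0.35,0],[-0.01,0.01,0.55,0],[-0.01,0.01,0.66,0],[-0.01,0.01,0.68,0],[-0.01,0.01,0.7,0]]]';python3 -m inch '[[[0,0,0.01,0],[0,0,0.02,0],[0,0,0.02,0]]]'
```

```text
time_s: 6.68
eef_pos: [0.4479, -0.2244, 0.0092]
tool_rot: [[-0.999, -0.033, 0.001], [-0.033, 0.999, -0.0], [-0.001, -0.0, -1.0]]
force: [-0.1, -0.4, -1.0]
finger_gap: 0.0229
grasp_force: 30.0
time_s: 7.05
eef_pos: [0.4473, -0.2242, 0.0066]
tool_rot: [[-0.999, -0.033, 0.0], [-0.033, 0.999, 0.0], [-0.0, 0.0, -1.0]]
force: [-1.0, -0.5, -0.5]
finger_gap: 0.023
grasp_force: 30.0
```

```bash
python3 -m inch '[[[0,0,0.01,0],[0,0,0.015,0],[0,0,0.015,0]]]';python3 -m inch '[[[0,0,0,0],[0,0,0,0],[0,0,0,0],[0,0,0,0]]]' 0;python3 -m inch '[[[0,0,-0.1,0],[0,0,-0.3,0],[0,0,-0.6,0],[0,0,-1,0],[0,0,-1,0]]]' 0
```

```text
time_s: 7.42
eef_pos: [0.4473, -0.2242, 0.005]
tool_rot: [[-0.999, -0.033, -0.0], [-0.033, 0.999, 0.0], [0.0, 0.0, -1.0]]
force: [1.2, 0.4, -1.3]
finger_gap: 0.0229
grasp_force: 30.0
time_s: 7.92
eef_pos: [0.4473, -0.2243, 0.0051]
tool_rot: [[-0.999, -0.033, 0.0], [-0.033, 0.999, 0.0], [-0.0, 0.0, -1.0]]
force: [-0.3, 0.6, 0.9]
finger_gap: 0.0429
grasp_force: 0.0
time_s: 8.55
eef_pos: [0.4491, -0.225, 0.1081]
tool_rot: [[-0.999, -0.033, 0.006], [-0.033, 0.999, -0.0], [-0.005, -0.001, -1.0]]
force: [-0.2, -0.9, -0.1]
finger_gap: 0.0436
grasp_force: 0.0
```

```bash
python3 -m inch '[[[-0.17,0.77,-0.3,0],[-0.17,0.77,-0.3,0]]]' 0.15; python3 -m inch '[[[-0.17,0.77,0,0],[-0.17,0.77,0,0]]]'; python3 -m inch '[[[-0.17,0.77,0,0],[-0.17,0.77,0,0]]]';python3 -m inch '[[[-0.17,0.77,0,0],[-0.17,0.77,0,0],[-0.17,0.77,0,0],[-0.17,0.77,0,0]]]'; python3 -c "
from h import *
s=bot.state()
p,im=snap('wrist','pics/w5.png')
print(s['eef_pos'],shift((.5087,.0865,.062)))
"
```

```text
time_s: 8.8
eef_pos: [0.4623, -0.1439, 0.1357]
tool_rot: [[-0.999, -0.036, 0.001], [-0.036, 0.999, 0.001], [-0.001, 0.001, -1.0]]
force: [0.2, -0.8, -0.3]
finger_gap: 0.049
grasp_force: 0.0
time_s: 9.05
eef_pos: [0.4763, -0.0654, 0.1347]
tool_rot: [[-0.999, -0.038, -0.0], [-0.038, 0.999, 0.001], [0.0, 0.001, -1.0]]
force: [-0.0, -0.0, -0.1]
finger_gap: 0.0499
grasp_force: 0.0
time_s: 9.3
eef_pos: [0.4905, 0.0116, 0.1346]
tool_rot: [[-0.999, -0.038, -0.001], [-0.038, 0.999, 0.0], [0.001, 0.0, -1.0]]
force: [0.8, -1.2, -0.1]
finger_gap: 0.0499
grasp_force: 0.0
time_s: 9.8
eef_pos: [0.5048, 0.0837, 0.1349]
tool_rot: [[-1.0, -0.031, -0.0], [-0.031, 1.0, -0.001], [0.0, -0.001, -1.0]]
force: [-0.4, -1.5, 1.2]
finger_gap: 0.0501
grasp_force: 0.0
[0.50484916 0.08365105 0.1348841 ] [-0.03926209  0.02709562  0.72984491]
```

View pics/w5.png

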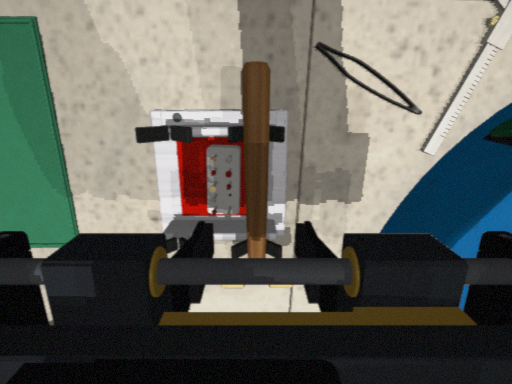

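Fingers straddle the hammer handle (column 257, +2 mm as computed). The rest's saddles and red pad are intact. Grip.

```bash
python3 -m inch '[[[-0.04,0.025,0.3,0],[-0.04,0.025,0.5,0],[-0.04,0.025,0.65,0],[-0.04,0.025,0.73,0],[-0.04,0.025,0.73,0]]]'; python3 -m inch '[[[0,0,0,0],[0,0,0,0],[0,0,0,0],[0,0,0,0],[0,0,0,0]]]' -1;  python3 -m inch '[[[0,0,0,0],[0,0,-0.2,0],[0,0,-0.4,0],[0,0,-0.6,0],[0,0,-0.6,0]]]'
```

```text
time_s: 10.48
eef_pos: [0.5088, 0.0881, 0.0619]
tool_rot: [[-0.999, -0.033, -0.0], [-0.033, 0.999, -0.0], [0.0, -0.0, -1.0]]
force: [0.1, -0.2, 0.2]
finger_gap: 0.0499
grasp_force: 0.0
time_s: 11.1
eef_pos: [0.5091, 0.0857, 0.0623]
tool_rot: [[-1.0, -0.031, 0.0], [-0.031, 1.0, -0.003], [-0.0, -0.003, -1.0]]
force: [-0.5, -9.8, 4.2]
finger_gap: 0.0178
grasp_force: 30.0
time_s: 11.72
eef_pos: [0.5096, 0.0887, 0.123]
tool_rot: [[-0.999, -0.033, 0.002], [-0.033, 0.999, 0.001], [-0.002, 0.001, -1.0]]
force: [0.7, -0.4, -2.4]
finger_gap: 0.0175
grasp_force: 30.0
```

```bash
python3 -m inch '[[[0.09,-0.82,0,0],[0.09,-0.82,0,0]]]'; python3 -m inch '[[[0.09,-0.82,0,0],[0.09,-0.82,0,0]]]'; python3 -m inch '[[[0.09,-0.82,0,0],[0.09,-0.82,0.2,0],[0.09,-0.82,0.4,0],[0.09,-0.82,0.4,0],[0.09,-0.82,0.4,0]]]'; python3 -c "
from h import *
s=bot.state()
p,im=snap('wrist','pics/w6.png')
print(s['eef_pos'],s['force'],shift((.4906,-.159,.007)))"
```

```text
time_s: 11.98
eef_pos: [0.5015, 0.0027, 0.121]
tool_rot: [[-1.0, -0.03, -0.001], [-0.03, 1.0, -0.001], [0.001, -0.001, -1.0]]
force: [-0.7, 1.0, -2.5]
finger_gap: 0.0176
grasp_force: 30.0
time_s: 12.22
eef_pos: [0.495, -0.0799, 0.121]
tool_rot: [[-1.0, -0.029, -0.001], [-0.029, 1.0, -0.001], [0.001, -0.001, -1.0]]
force: [-0.0, 1.0, -2.2]
finger_gap: 0.0173
grasp_force: 30.0
time_s: 12.85
eef_pos: [0.4902, -0.158, 0.0821]
tool_rot: [[-0.999, -0.034, -0.0], [-0.034, 0.999, -0.0], [0.0, -0.0, -1.0]]
force: [0.4, 0.6, -1.8]
finger_gap: 0.0173
grasp_force: 30.0
[ 0.49017126 -0.15802079  0.08213673] [ 0.39929566  0.63589056 -1.75427109] [-2.47921890e-04 -9.98896236e-03  7.54811238e-01]
```

View pics/w6.png

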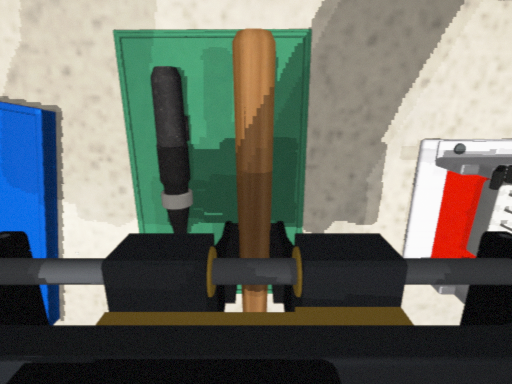

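The handpiece lies on the mat (172,150), parallel to its edge; the hammer hangs over the right part at column 254. Lower it.

```bash
python3 -m inch '[[[0,-0.01,0.35,0],[0,-0.01,0.55,0],[0,-0.01,0.68,0],[0,-0.01,0.72,0],[0,-0.01,0.74,0]]]';python3 -m inch '[[[0,0,0.01,0],[0,0,0.02,0],[0,0,0.02,0]]]'
```

```text
time_s: 13.52
eef_pos: [0.4907, -0.1593, 0.0085]
tool_rot: [[-0.999, -0.034, 0.001], [-0.034, 0.999, -0.0], [-0.001, -0.0, -1.0]]
force: [0.5, -0.4, -2.7]
finger_gap: 0.0178
grasp_force: 30.0
time_s: 13.9
eef_pos: [0.4908, -0.1593, 0.0076]
tool_rot: [[-0.999, -0.033, 0.001], [-0.033, 0.999, 0.001], [-0.001, 0.001, -1.0]]
force: [-5.5, 1.7, 16.1]
finger_gap: 0.0175
grasp_force: 29.9
```

```bash
python3 -m inch '[[[0,0,-0.01,0],[0,0,-0.01,0],[0,0,-0.01,0],[0,0,-0.01,0]]]' 0;python3 -m inch '[[[0,0,-0.1,0],[0,0,-0.3,0],[0,0,-0.6,0],[0,0,-1,0],[0,0,-1,0]]]' 0; python3 -c "
from h import *
s=bot.state()
print(s['eef_pos'],shift((.44,.052,.22)))"
```

```text
time_s: 14.4
eef_pos: [0.4901, -0.1593, 0.007]
tool_rot: [[-0.999, -0.033, -0.0], [-0.033, 0.999, 0.0], [-0.0, 0.0, -1.0]]
force: [0.5, -0.9, 0.1]
finger_gap: 0.0421
grasp_force: 0.0
time_s: 15.02
eef_pos: [0.492, -0.1599, 0.1102]
tool_rot: [[-0.999, -0.033, 0.006], [-0.033, 0.999, 0.0], [-0.006, -0.0, -1.0]]
force: [0.4, -0.4, -0.1]
finger_gap: 0.0436
grasp_force: 0.0
[ 0.49202805 -0.15985961  0.11021667] [ 0.44392244  2.13449601 -1.10056285]
```

```bash
python3 -m inch '[[[0.22,1,-0.6,0],[0.22,1,-0.6,0]]]' 0.15; python3 -m inch '[[[0.22,1,-0.5,0],[0.22,1,-0.5,0],[0.22,1,-0.5,0],[0.22,1,-0.5,0],[0.22,1,-0.5,0]]]'
python3 - <<'E'
from h import *
s=bot.state()
p,im=snap('wrist','pics/w7.png')
print(s['eef_pos'])
k=blob(im,(0,150,80),(8,255,255),3)
for c in k: print([(onz(p,u,.006)[:2].round(4).tolist(),u.tolist()) for u in cv2.approxPolyDP(cv2.convexHull(c),2.5,True)[:,0]])
x,y,w,h=cv2.boundingRect(np.vstack(k));x-=40;y-=40;print(x,y)
cv2.imwrite('pics/w7c.png',cv2.resize(im[y:y+150,x:x+200],None,fx=4,fy=4,interpolation=cv2.INTER_CUBIC))
E
```

```text
time_s: 15.28
eef_pos: [0.4639, -0.0592, 0.1672]
tool_rot: [[-0.999, -0.032, -0.001], [-0.032, 0.999, -0.001], [0.001, -0.001, -1.0]]
force: [1.0, 0.7, 1.0]
finger_gap: 0.0492
grasp_force: 0.0
time_s: 15.9
eef_pos: [0.4393, 0.0379, 0.2163]
tool_rot: [[-1.0, -0.031, -0.001], [-0.031, 1.0, -0.0], [0.001, -0.0, -1.0]]
force: [-0.5, -0.7, -0.3]
finger_gap: 0.0501
grasp_force: 0.0
[0.43930934 0.03789923 0.21634558]
[([0.4639, 0.0672], [275, 185]), ([0.5413, 0.0357], [250, 237]), ([0.5437, 0.0089], [231, 238]), ([0.4728, 0.0055], [229, 190]), ([0.4649, 0.0336], [250, 185])]
[([0.4673, 0.0916], [293, 188]), ([0.5395, 0.0938], [291, 237]), ([0.5402, 0.0726], [276, 237]), ([0.4764, 0.0719], [278, 194])]
[([0.4997, 0.0635], [271, 210]), ([0.5042, 0.0624], [270, 213])]
189 145
```

View pics/w7c.png

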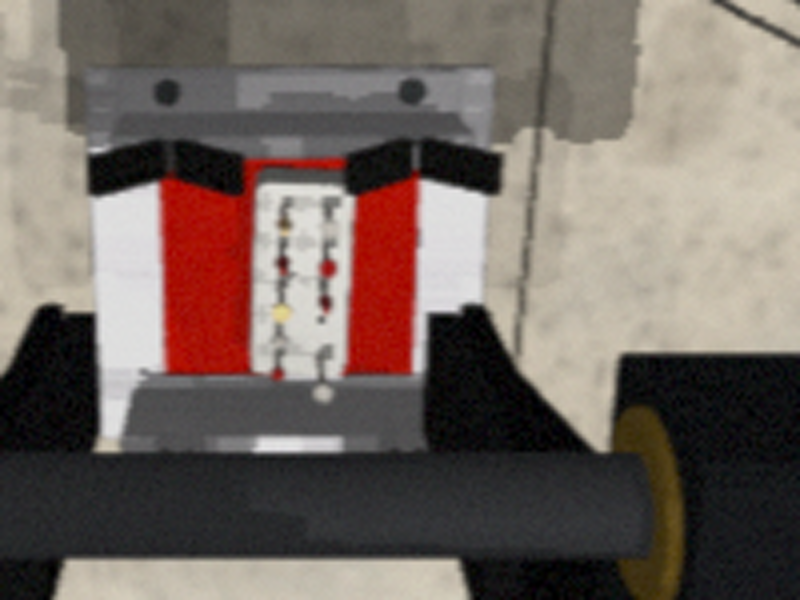

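Crop (4x, offset 189,145): block top face corners about (255,183), (353,178), (250,377), (347,380); pad's red edges at columns 165 and 415.

Run:
```python
from h import *
p=camera_params('wrist');f=lambda u,v,z:onz(p,(189+u/4,145+v/4),z)[:2].round(4).tolist()
print('block',[f(*q,.024) for q in((255,183),(353,178),(250,377),(347,380))])
print('pad',[f(*q,.006) for q in((165,200),(168,373),(417,200),(412,373),(290,160))])
print('saddle V tops',[f(*q,.076) for q in((92,170),(498,170))],'base',[f(*q,.006) for q in((88,68),(492,68),(100,420),(484,290))])
```

```text
block [[0.4676, 0.0375], [0.4649, 0.0689], [0.536, 0.0379], [0.5361, 0.0708]]
pad [[0.4799, 0.0073], [0.5442, 0.0089], [0.4772, 0.0927], [0.5415, 0.0955], [0.4645, 0.0491]]
saddle V tops [[0.4498, -0.0074], [0.4463, 0.1035]] base [[0.4354, -0.0182], [0.4312, 0.1141], [0.5635, -0.0153], [0.5092, 0.1183]]
```

```bash
python3 -m inch '[[[-0.62,0.14,0.9,0],[-0.62,0.14,0.9,0],[-0.62,0.14,0.9,0],[-0.62,0.14,0.9,0]]]'; python3 -c "
from h import *
s=bot.state();print(shift((.5012,.0538,.010)))"
```

```text
time_s: 16.45
eef_pos: [0.5009, 0.0543, 0.1274]
tool_rot: [[-0.999, -0.032, -0.0], [-0.032, 0.999, -0.001], [0.0, -0.001, -1.0]]
force: [-0.6, 0.0, 1.0]
finger_gap: 0.05
grasp_force: 0.0
[-0.00324807 -0.00433513  1.17443049]
```

```bash
python3 -m inch '[[[0,0,0.4,0],[0,0,0.7,0],[0,0,0.9,0],[0,0,0.9,0]]]'; python3 -m inch '[[[0,0,0.1,0],[0,0,0.2,0],[0,0,0.27,0],[0,0,0.27,0]]]'; python3 -m inch '[[[0,0,0,0],[0,0,0,0],[0,0,0,0],[0,0,0,0],[0,0,0,0]]]' -1
```

```text
time_s: 16.95
eef_pos: [0.5006, 0.0549, 0.0376]
tool_rot: [[-0.999, -0.033, -0.0], [-0.033, 0.999, 0.001], [0.0, 0.001, -1.0]]
force: [-0.2, -1.1, 0.6]
finger_gap: 0.0498
grasp_force: 0.0
time_s: 17.45
eef_pos: [0.5006, 0.0551, 0.0095]
tool_rot: [[-0.999, -0.033, -0.001], [-0.033, 0.999, -0.0], [0.001, -0.0, -1.0]]
force: [0.3, -0.0, 0.0]
finger_gap: 0.05
grasp_force: 0.0
time_s: 18.08
eef_pos: [0.5012, 0.0551, 0.0103]
tool_rot: [[-0.999, -0.033, 0.0], [-0.033, 0.999, 0.0], [-0.0, 0.0, -1.0]]
force: [-0.1, -1.1, 4.0]
finger_gap: 0.0315
grasp_force: 30.0
```

```bash
python3 -m inch '[[[0,0,-0.15,0],[0,0,-0.4,0],[0,0,-0.7,0],[0,0,-1,0]]]'; python3 -m inch '[[[0,0,-0.3,0],[0,0,-0.5,0],[0,0,-0.5,0]]]';python3 -m inch '[[[0.13,-1,0,0],[0.13,-1,0,0]]]';python3 -m inch '[[[0.13,-1,0,0],[0.13,-1,0,0]]]';python3 -m inch '[[[0.13,-1,0,0],[0.13,-1,0,0]]]';python3 -m inch '[[[0.13,-0.8,0,0],[0.13,-0.8,0,0],[0.13,-0.8,0,0],[0.13,-0.8,0,0]]]'
python3 - <<'E'
from h import *
s=bot.state()
p,im=snap('wrist','pics/w8.png')
for c in blob(im,(108,180,60),(124,255,255),2): print([(onz(p,u,.02)[:2].round(3).tolist(),u.tolist()) for u in cv2.approxPolyDP(cv2.convexHull(c),3,True)[:,0]])
E
```

```text
time_s: 18.58
eef_pos: [0.5007, 0.0552, 0.1116]
tool_rot: [[-0.999, -0.033, -0.0], [-0.033, 0.999, 0.0], [0.0, 0.0, -1.0]]
force: [0.8, 0.2, -2.2]
finger_gap: 0.0315
grasp_force: 30.0
time_s: 18.95
eef_pos: [0.5017, 0.0554, 0.1618]
tool_rot: [[-0.999, -0.033, 0.003], [-0.033, 0.999, 0.002], [-0.003, 0.001, -1.0]]
force: [0.1, -0.3, -2.1]
finger_gap: 0.0318
grasp_force: 30.0
time_s: 19.2
eef_pos: [0.4902, -0.0476, 0.1593]
tool_rot: [[-0.999, -0.032, -0.001], [-0.032, 0.999, -0.0], [0.001, -0.0, -1.0]]
force: [0.6, -0.2, -0.9]
finger_gap: 0.0316
grasp_force: 30.0
time_s: 19.45
eef_pos: [0.4803, -0.1484, 0.1594]
tool_rot: [[-1.0, -0.031, -0.001], [-0.031, 1.0, -0.0], [0.001, -0.0, -1.0]]
force: [0.1, 0.9, -1.2]
finger_gap: 0.0316
grasp_force: 30.0
time_s: 19.7
eef_pos: [0.4705, -0.2486, 0.1594]
tool_rot: [[-1.0, -0.031, -0.001], [-0.031, 1.0, -0.0], [0.001, -0.0, -1.0]]
force: [0.3, 0.1, -1.6]
finger_gap: 0.0315
grasp_force: 30.0
time_s: 20.2
eef_pos: [0.4618, -0.325, 0.1593]
tool_rot: [[-0.999, -0.034, -0.001], [-0.034, 0.999, 0.001], [0.001, 0.001, -1.0]]
force: [0.6, 0.5, -1.3]
finger_gap: 0.0319
grasp_force: 30.0
[([0.404, -0.473], [110, 120]), ([0.402, -0.459], [124, 118]), ([0.421, -0.323], [257, 142]), ([0.46, -0.326], [253, 178]), ([0.502, -0.357], [224, 214]), ([0.526, -0.479], [116, 230]), ([0.52, -0.489], [107, 225])]
[([0.51, -0.356], [225, 220]), ([0.543, -0.384], [200, 246]), ([0.529, -0.48], [116, 232])]
```

View pics/w8.png

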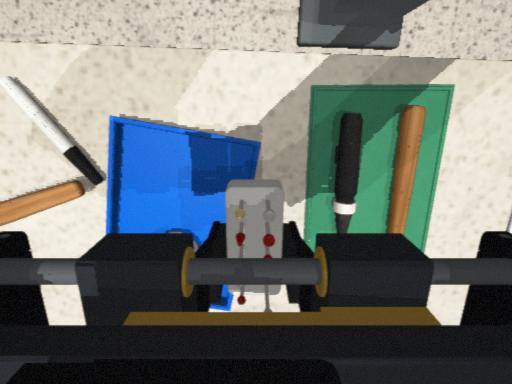

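The block is held upright over the mat/tray gap. The tray's back edge runs (110,117)–(260,142), 151 mm long at yaw −6.5°, so its centre is ≈ (0.515,−0.410). Both tools lie well on the mat. Place the block at (0.470,−0.405).

```bash
python3 -m inch '[[[-0.05,-0.8,0.4,0.047],[-0.05,-0.8,0.8,0.047],[-0.05,-0.8,0.9,0.047],[-0.05,-0.8,0.9,0.047]]]';python3 -c "
from h import *
s=bot.state();print(s['eef_pos'],shift((.47,-.405,.008)))
p,im=snap('wrist','pics/w9.png')"
```

```text
time_s: 20.75
eef_pos: [0.4698, -0.4046, 0.0699]
tool_rot: [[-0.994, 0.113, -0.001], [0.113, 0.994, 0.001], [0.001, 0.001, -1.0]]
force: [0.4, 0.0, -0.2]
finger_gap: 0.0317
grasp_force: 30.0
[ 0.46983594 -0.4046441   0.06990216] [-0.00248063 -0.00400516  0.61901611]
```

View pics/w9.png

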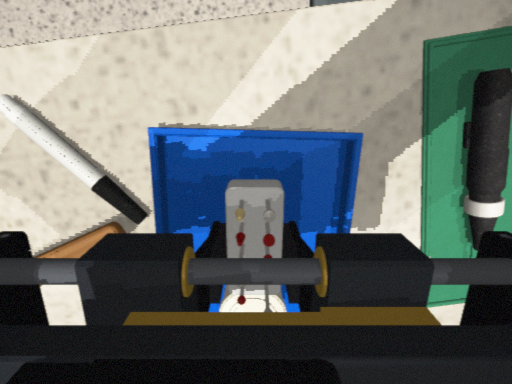

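The block hangs inside the tray outline (tray columns 150–360, block 226–283), with the cream round box beyond it at (252,300). Lower it.

```bash
python3 -m inch '[[[0,0,0.3,0],[0,0,0.5,0],[0,0,0.58,0],[0,0,0.6,0],[0,0,0.61,0]]]';python3 -m inch '[[[0,0,0.01,0],[0,0,0.015,0],[0,0,0.015,0]]]'
```

```text
time_s: 21.42
eef_pos: [0.4697, -0.4065, 0.0097]
tool_rot: [[-0.993, 0.114, 0.001], [0.114, 0.993, -0.001], [-0.001, -0.0, -1.0]]
force: [0.0, -0.3, -1.0]
finger_gap: 0.0317
grasp_force: 30.0
time_s: 21.8
eef_pos: [0.4694, -0.4061, 0.0076]
tool_rot: [[-0.993, 0.114, 0.0], [0.114, 0.993, 0.0], [-0.0, 0.0, -1.0]]
force: [0.2, -0.1, -1.9]
finger_gap: 0.0318
grasp_force: 30.0
```

```bash
python3 -m inch '[[[0,0,0.01,0],[0,0,0.015,0],[0,0,0.015,0]]]'; python3 -m inch '[[[0,0,0,0],[0,0,0,0],[0,0,0,0],[0,0,0,0]]]' 0.15;python3 -m inch '[[[0,0,-0.1,0],[0,0,-0.3,0],[0,0,-0.6,0],[0,0,-1,0],[0,0,-1,0]]]';python3 -m inch '[[[0,0,-0.6,0],[0,0,-1,0],[0,0,-1,0],[0,0,-1,0]]]' 1
python3 - <<'E'
from h import *
s=bot.state()
p,im=snap('wrist','pics/w10.png');print(s['eef_pos'])
cv2.imwrite('pics/w10c.png',im[50:,80:430])
ps,ims=snap('scene','pics/s10.png')
cv2.imwrite('pics/s10c.png',cv2.resize(ims[165:265,215:375],None,fx=5,fy=5,interpolation=cv2.INTER_CUBIC))
E
```

```text
time_s: 22.18
eef_pos: [0.4694, -0.4062, 0.0073]
tool_rot: [[-0.993, 0.114, 0.001], [0.114, 0.993, 0.001], [-0.001, 0.001, -1.0]]
force: [-4.0, 4.7, 11.8]
finger_gap: 0.0314
grasp_force: 30.0
time_s: 22.68
eef_pos: [0.4693, -0.4061, 0.0059]
tool_rot: [[-0.993, 0.114, -0.0], [0.114, 0.993, 0.0], [0.0, 0.0, -1.0]]
force: [0.1, 0.5, -0.0]
finger_gap: 0.0498
grasp_force: 0.0
time_s: 23.3
eef_pos: [0.4707, -0.4079, 0.1105]
tool_rot: [[-0.993, 0.115, 0.005], [0.115, 0.993, -0.003], [-0.006, -0.003, -1.0]]
force: [0.3, -0.5, -0.4]
finger_gap: 0.0501
grasp_force: 0.0
time_s: 23.8
eef_pos: [0.4691, -0.4057, 0.2054]
tool_rot: [[-0.993, 0.114, -0.0], [0.114, 0.993, 0.001], [0.001, 0.001, -1.0]]
force: [0.5, 0.9, -1.9]
finger_gap: 0.0817
grasp_force: 0.0
[ 0.46910705 -0.40569094  0.20539245]
```

View pics/w10.png

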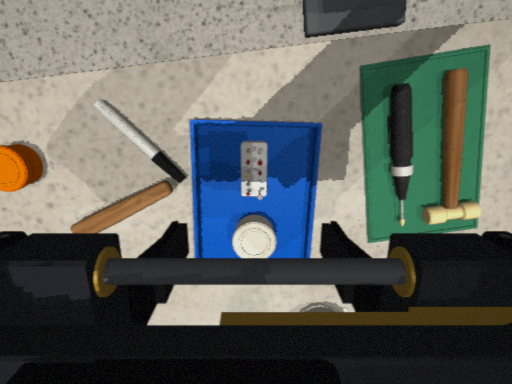

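Wrist view: block stands upright in the tray at (254,168). Cream box lid at (254,240). Orange look-alike outside the tray at (15,168); the tan one was on the bench. Tools are on the mat. The cream box in the tray fits the description; now a confirming crop and its height from two views.

Run:
```python
from h import *
p=camera_params('wrist');im=cv2.imread('pics/w10.png')
def lid(im,x0,y0,x1,y1):
    m=cv2.inRange(cv2.cvtColor(im,cv2.COLOR_BGR2HSV),(0,0,150),(60,110,255));t=np.zeros_like(m);t[y0:y1,x0:x1]=m[y0:y1,x0:x1]
    c=max(cv2.findContours(t,cv2.RETR_EXTERNAL,cv2.CHAIN_APPROX_NONE)[0],key=cv2.contourArea);return c
c=lid(im,225,205,285,262);(u,v),r=cv2.minEnclosingCircle(c);print(u,v,r)
t=onz(p,(u,v),.038);print('wrist',t,'dia',2*r*(p['xyz'][2]-.038)/p['mtx'][0,0]/.958)
s=bot.state();ims=cv2.imread('pics/s10.png');ps=camera_params('scene')
g=proj(ps,t).astype(int);print(g)
c2=lid(ims,g[0]-14,g[1]-14,g[0]+14,g[1]+18);x,y,w,h=cv2.boundingRect(c2);print(x,y,w,h,cv2.contourArea(c2))
# lid top: silhouette spans top ellipse; use its horizontal centre & upper ellipse centre
print(tri((p,(u,v)),(ps,(x+w/2,y+w*.58/2))))
cr=cv2.resize(im[100:270,170:340],None,fx=3.5,fy=3.5,interpolation=cv2.INTER_CUBIC)
cv2.circle(cr,(int((u-170)*3.5),int((v-100)*3.5)),int(r*3.5),(0,0,255),1);cv2.imwrite('pics/w10d.png',cr)
R=s['tool_rot'];print(shift((t[0],t[1],.12)))
```

```text
253.9242401123047 240.7020263671875 21.36119842529297
wrist [ 0.55422641 -0.4147159   0.038     ] dia 0.05093174598510448
[288 200]
274 186 28 11 152.5
(array([ 0.53778773, -0.41431677,  0.07401272]), np.float64(0.0019188628802244935))
[-0.86000916  0.00514656  0.84575289]
```

View pics/w10d.png

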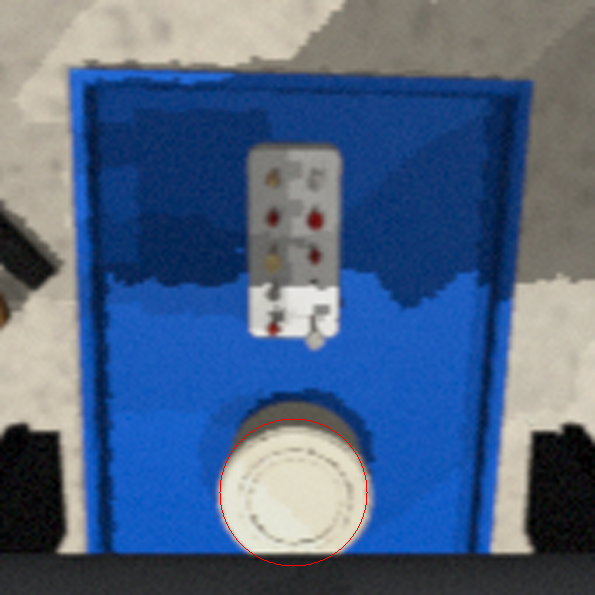

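The crop shows the cream lid at crop (295,494), diameter 43 px, with two moulded rings, standing in the tray beside the bur block; it is the one meant. Check its position with the unobstructed first views.

Run:
```python
from h import *
p=camera_params('wrist');P={}
for n,g in(("scene",(290,202)),("side",(283,222))):
    im=cv2.imread(f'pics/{n}0.png');m=cv2.inRange(cv2.cvtColor(im,cv2.COLOR_BGR2HSV),(0,0,100),(60,140,255));t=np.zeros_like(m)
    t[g[1]-16:g[1]+18,g[0]-16:g[0]+16]=m[g[1]-16:g[1]+18,g[0]-16:g[0]+16]
    c=max(cv2.findContours(t,cv2.RETR_EXTERNAL,cv2.CHAIN_APPROX_NONE)[0],key=cv2.contourArea);b=cv2.boundingRect(c)
    q=camera_params(n);e=(.577 if n=="scene" else .624);uv=(b[0]+b[2]/2,b[1]+b[2]*e*1.0/2);P[n]=(q,uv);print(n,b,uv,onz(q,uv,.038).round(4))
w=(p,(254,241.2));print(onz(*w,.038),tri(w,P["scene"],P["side"]),tri(w,P["side"]))
```

```text
scene (274, 186, 32, 13) (290.0, 195.232) [ 0.585  -0.4061  0.038 ]
side (273, 215, 21, 15) (283.5, 221.552) [ 0.5558 -0.4208  0.038 ]
[ 0.55492089 -0.41469957  0.038     ] (array([ 0.55618373, -0.41746383,  0.04671075]), np.float64(0.01067966830481222)) (array([ 0.55769409, -0.41500002,  0.03242044]), np.float64(1.1005990044153683e-05))
```

```bash
python3 -m inch '[[[0.4,0,0,0],[0.4,0,0,0],[0.4,0,0,0]]]'
python3 - <<'E'
from h import *
p,im=snap('wrist','pics/w11.png');g=proj(p,(.555,-.4155,.038)).astype(int);print(g)
m=cv2.inRange(cv2.cvtColor(im,cv2.COLOR_BGR2HSV),(0,0,185),(60,110,255));t=np.zeros_like(m);s=np.s_[g[1]-28:g[1]+28,g[0]-28:g[0]+28];t[s]=m[s]
c=max(cv2.findContours(t,cv2.RETR_EXTERNAL,cv2.CHAIN_APPROX_NONE)[0],key=cv2.contourArea)
e=cv2.fitEllipse(cv2.convexHull(c));print(e,cv2.boundingRect(c),onz(p,e[0],.038))
L=[onz(p,q[0],.038)[:2] for q in c];L=np.array(L,np.float32);print(cv2.minEnclosingCircle(L))
print(bot.state()['eef_pos'],shift((.555,-.4155,.12)))
E
```

```text
time_s: 24.28
eef_pos: [0.4299, -0.401, 0.2054]
tool_rot: [[-0.994, 0.114, -0.0], [0.114, 0.994, 0.001], [0.0, 0.001, -1.0]]
force: [1.0, -0.2, -0.5]
finger_gap: 0.087
grasp_force: 0.0
[253 268]
((255.04054260253906, 263.7130432128906), (25.5576171875, 33.790313720703125), 105.3559799194336) (240, 251, 29, 7) [ 0.54847148 -0.41259194  0.038     ]
((0.5379586219787598, -0.4127337634563446), 0.01804901845753193)
[ 0.43021296 -0.40103908  0.20547851] [-1.25665257 -0.00286132  0.85414637]
```

```bash
python3 -m inch '[[[-0.8,0,0,0],[-0.8,0,0,0],[-0.8,0,0,0],[-0.8,0,0,0]]]'
python3 - <<'E'
from h import *
p,im=snap('wrist','pics/w12.png');g=proj(p,(.555,-.4155,.038)).astype(int);print(g)
m=cv2.inRange(cv2.cvtColor(im,cv2.COLOR_BGR2HSV),(0,0,175),(60,110,255));t=np.zeros_like(m);s=np.s_[g[1]-28:g[1]+28,g[0]-28:g[0]+28];t[s]=m[s]
c=max(cv2.findContours(t,cv2.RETR_EXTERNAL,cv2.CHAIN_APPROX_NONE)[0],key=cv2.contourArea)
print(cv2.boundingRect(c))
L=np.array([onz(p,q[0],.038)[:2] for q in c],np.float32);print(cv2.minEnclosingCircle(L),cv2.fitEllipse(L))
print(bot.state()['eef_pos'])
E
```

```text
time_s: 24.82
eef_pos: [0.5081, -0.4111, 0.2058]
tool_rot: [[-0.993, 0.115, -0.001], [0.115, 0.993, -0.0], [0.001, -0.0, -1.0]]
force: [-0.0, 0.0, 0.4]
finger_gap: 0.0871
grasp_force: 0.0
[254 211]
(233, 192, 44, 42)
((0.557014524936676, -0.4151986837387085), 0.027140747755765915) ((0.5572441816329956, -0.41533568501472473), (0.052237797528505325, 0.05240202695131302), 25.758255004882812)
[ 0.50801936 -0.41112009  0.20609496]
```

```bash
python3 -m inch '[[[-0.49,0.01,0.4,0],[-0.49,0.01,0.8,0],[-0.49,0.01,1,0],[-0.49,0.01,1,0]]]'; python3 -m inch '[[[0,0,0.3,0],[0,0,0.6,0],[0,0,0.8,0],[0,0,0.85,0],[0,0,0.85,0]]]'; python3 -m inch '[[[0,0,0,0],[0,0,0,0],[0,0,0,0],[0,0,0,0],[0,0,0,0]]]' -1
```

```text
time_s: 25.38
eef_pos: [0.5566, -0.4153, 0.1057]
tool_rot: [[-0.993, 0.115, -0.001], [0.115, 0.993, 0.001], [0.001, 0.001, -1.0]]
force: [0.1, -0.3, 0.8]
finger_gap: 0.087
grasp_force: 0.0
time_s: 26.0
eef_pos: [0.5582, -0.4157, 0.0221]
tool_rot: [[-0.993, 0.114, 0.001], [0.114, 0.993, -0.001], [-0.001, -0.001, -1.0]]
force: [-1.1, -0.2, -0.1]
finger_gap: 0.087
grasp_force: 0.0
time_s: 26.62
eef_pos: [0.5579, -0.4153, 0.0212]
tool_rot: [[-0.993, 0.114, 0.0], [0.114, 0.993, 0.0], [-0.0, 0.0, -1.0]]
force: [-0.8, -0.2, 1.2]
finger_gap: 0.0531
grasp_force: 30.0
```

```bash
python3 -m inch '[[[0,0,-0.15,0],[0,0,-0.4,0],[0,0,-0.7,0],[0,0,-1,0],[0,0,-1,0]]]'; python3 -m inch '[[[0,0,-0.4,-0.047],[0,0,-0.4,-0.047]]]';python3 -m inch '[[[0.08,0.93,0,0],[0.08,0.93,0,0]]]';python3 -m inch '[[[0.08,0.93,0,0],[0.08,0.93,0,0]]]'; python3 -m inch '[[[0.08,0.93,0,0],[0.08,0.93,0,0]]]';python3 -m inch '[[[0.08,0.93,0,0],[0.08,0.93,0,0]]]';python3 -m inch '[[[0.08,0.93,0,0],[0.08,0.93,0,0],[0.08,0.93,0,0],[0.08,0.93,0,0]]]'
python3 - <<'E'
from h import *
s=bot.state();print(s['eef_pos'],shift((.5005,.0505,.026)))
p,im=snap('wrist','pics/w13.png')
k=blob(im,(0,150,80),(8,255,255),2)
for c in k: print([(onz(p,u,.006)[:2].round(4).tolist(),u.tolist()) for u in cv2.approxPolyDP(cv2.convexHull(c),2.5,True)[:,0]])
# held lid outline: light low-sat near fingers
m=cv2.inRange(cv2.cvtColor(im,cv2.COLOR_BGR2HSV),(15,20,120),(35,110,255));m[:,:190]=0;m[:,320:]=0
c=[cv2.boundingRect(q) for q in cv2.findContours(m,cv2.RETR_EXTERNAL,cv2.CHAIN_APPROX_NONE)[0] if cv2.contourArea(q)>60];print(c)
E
```

```text
time_s: 27.25
eef_pos: [0.5588, -0.4165, 0.1245]
tool_rot: [[-0.993, 0.114, 0.004], [0.114, 0.993, -0.003], [-0.004, -0.002, -1.0]]
force: [-0.3, -0.2, -0.7]
finger_gap: 0.053
grasp_force: 30.0
time_s: 27.5
eef_pos: [0.5585, -0.4164, 0.1637]
tool_rot: [[-0.999, -0.034, 0.003], [-0.034, 0.999, -0.002], [-0.003, -0.002, -1.0]]
force: [0.3, -0.6, -1.4]
finger_gap: 0.0533
grasp_force: 30.0
time_s: 27.75
eef_pos: [0.5464, -0.3194, 0.1593]
tool_rot: [[-0.999, -0.034, -0.002], [-0.034, 0.999, 0.003], [0.002, 0.003, -1.0]]
force: [1.0, -0.6, -0.9]
finger_gap: 0.0532
grasp_force: 30.0
time_s: 28.0
eef_pos: [0.5352, -0.226, 0.1595]
tool_rot: [[-0.999, -0.035, -0.002], [-0.035, 0.999, 0.002], [0.002, 0.002, -1.0]]
force: [0.0, -0.8, -1.1]
finger_gap: 0.0527
grasp_force: 30.0
time_s: 28.25
eef_pos: [0.5238, -0.1334, 0.1597]
tool_rot: [[-0.999, -0.035, -0.002], [-0.035, 0.999, 0.002], [0.002, 0.002, -1.0]]
force: [1.3, 0.3, -1.7]
finger_gap: 0.0528
grasp_force: 30.0
time_s: 28.5
eef_pos: [0.5124, -0.0409, 0.1599]
tool_rot: [[-0.999, -0.036, -0.002], [-0.036, 0.999, 0.001], [0.002, 0.001, -1.0]]
force: [0.3, 0.5, -1.0]
finger_gap: 0.0533
grasp_force: 30.0
time_s: 29.0
eef_pos: [0.5021, 0.0472, 0.1605]
tool_rot: [[-0.999, -0.032, -0.001], [-0.032, 0.999, -0.001], [0.001, -0.0, -1.0]]
force: [-0.1, -0.6, -1.3]
finger_gap: 0.0531
grasp_force: 30.0
[0.50205863 0.04722331 0.16047819] [0.01345131 0.03390927 1.34477667]
[([0.4609, 0.0909], [295, 141]), ([0.5398, 0.0931], [292, 209]), ([0.5401, 0.0078], [219, 207]), ([0.4637, 0.0047], [216, 141]), ([0.4595, 0.0352], [244, 138])]
[(190, 285, 130, 27), (241, 217, 25, 41), (242, 208, 24, 9), (313, 193, 7, 41), (190, 144, 9, 88), (290, 0, 30, 113), (190, 0, 75, 130)]
```

```bash
python3 -m inch '[[[0,0.023,0.4,0],[0,0.023,0.8,0],[0,0.023,1,0],[0,0.023,1,0]]]'; python3 -m inch '[[[0,0,0.2,0],[0,0,0.3,0],[0,0,0.33,0],[0,0,0.35,0],[0,0,0.35,0]]]'
```

```text
time_s: 29.55
eef_pos: [0.5013, 0.0487, 0.0598]
tool_rot: [[-1.0, -0.031, -0.003], [-0.031, 1.0, -0.002], [0.003, -0.002, -1.0]]
force: [1.1, -0.4, -0.1]
finger_gap: 0.0531
grasp_force: 30.0
time_s: 30.18
eef_pos: [0.5026, 0.0505, 0.0264]
tool_rot: [[-0.999, -0.033, 0.001], [-0.033, 0.999, 0.0], [-0.001, 0.0, -1.0]]
force: [-1.2, -0.9, -1.5]
finger_gap: 0.0529
grasp_force: 30.0
```

```bash
python3 -m inch '[[[0.01,-0.01,0.01,0],[0.01,-0.01,0.02,0],[0.01,-0.01,0.02,0]]]'; python3 -m inch '[[[0,0,0.005,0],[0,0,0.005,0]]]'
```

```text
time_s: 30.55
eef_pos: [0.5013, 0.0494, 0.024]
tool_rot: [[-0.999, -0.033, 0.0], [-0.033, 0.999, 0.0], [-0.0, 0.0, -1.0]]
force: [0.5, 0.4, -0.4]
finger_gap: 0.053
grasp_force: 30.0
time_s: 30.8
eef_pos: [0.5014, 0.0494, 0.0239]
tool_rot: [[-0.999, -0.033, -0.0], [-0.033, 0.999, 0.0], [0.0, 0.0, -1.0]]
force: [-3.1, 0.2, 6.1]
finger_gap: 0.0531
grasp_force: 30.0
```

```bash
python3 -m inch '[[[0,0,0,0],[0,0,0,0],[0,0,0,0],[0,0,0,0]]]' 0.8; python3 -m inch '[[[0,0,-0.15,0],[0,0,-0.4,0],[0,0,-0.7,0],[0,0,-1,0]]]';python3 -m inch '[[[0.45,0,-0.8,0],[0.45,0,-0.8,0],[0.45,0,-0.8,0],[0.45,0,-0.8,0]]]'
python3 - <<'E'
from h import *
s=bot.state();print(s['eef_pos'])
p,im=snap('wrist','pics/w14.png');g=proj(p,(.501,.0495,.041)).astype(int);print(g)
m=cv2.inRange(cv2.cvtColor(im,cv2.COLOR_BGR2HSV),(0,0,150),(60,130,255));t=np.zeros_like(m);q=np.s_[g[1]-30:g[1]+30,g[0]-28:g[0]+28];t[q]=m[q]
c=max(cv2.findContours(t,cv2.RETR_EXTERNAL,cv2.CHAIN_APPROX_NONE)[0],key=cv2.contourArea);print(cv2.boundingRect(c))
L=np.array([onz(p,u[0],.041)[:2] for u in c],np.float32);print(cv2.minEnclosingCircle(L),cv2.fitEllipse(L))
for c in blob(im,(0,150,80),(8,255,255),2): print([(onz(p,u,.006)[:2].round(4).tolist()) for u in cv2.approxPolyDP(cv2.convexHull(c),2.5,True)[:,0]])
E
```

```text
time_s: 31.3
eef_pos: [0.5014, 0.0494, 0.0235]
tool_rot: [[-0.999, -0.033, 0.0], [-0.033, 0.999, 0.0], [-0.0, 0.0, -1.0]]
force: [0.1, 0.7, 0.2]
finger_gap: 0.0771
grasp_force: 0.0
time_s: 31.8
eef_pos: [0.5014, 0.0491, 0.1254]
tool_rot: [[-0.999, -0.033, 0.001], [-0.033, 0.999, 0.0], [-0.001, 0.0, -1.0]]
force: [-0.2, 0.2, -0.3]
finger_gap: 0.078
grasp_force: 0.0
time_s: 32.3
eef_pos: [0.4564, 0.0478, 0.2034]
tool_rot: [[-0.999, -0.033, 0.0], [-0.033, 0.999, 0.001], [-0.0, 0.001, -1.0]]
force: [-0.2, 0.1, -0.6]
finger_gap: 0.0784
grasp_force: 0.0
[0.45638399 0.04784099 0.20336606]
[253 210]
(231, 190, 47, 42)
((0.501007616519928, 0.04985831677913666), 0.02818261831998825) ((0.5019557476043701, 0.04936731234192848), (0.05055318772792816, 0.05537882074713707), 163.910888671875)
[[0.4628, 0.0434], [0.4621, 0.0639], [0.4691, 0.0913], [0.539, 0.0932], [0.5414, 0.0661]]
[[0.4735, 0.0373], [0.5424, 0.0363], [0.5433, 0.0092], [0.4746, 0.0064]]
```

The box stands at (0.501,0.0495), centred on the pad. Now the handpiece goes back.

```bash
python3 -m inch '[[[0.06,-0.9,0.2,0],[0.06,-0.9,0.2,0]]]' 0;python3 -m inch '[[[0.06,-0.9,0.3,0],[0.06,-0.9,0.3,0]]]';python3 -m inch '[[[0.06,-0.9,0.4,0],[0.06,-0.9,0.4,0],[0.06,-0.9,0.4,0],[0.06,-0.9,0.4,0]]]'
python3 - <<'E'
from h import *
s=bot.state();print(s['eef_pos'],shift((.4473,-.2243,.0055)))
p,im=snap('wrist','pics/w15.png')
# handpiece axis: dark pixels inside mat region
m=cv2.inRange(cv2.cvtColor(im,cv2.COLOR_BGR2HSV),(0,0,0),(180,255,45));m[:,:215]=0;m[:,300:]=0
for v in(130,150,170,190,205):
    u=np.flatnonzero(m[v]);print(v,(u.min(),u.max(),onz(p,((u.min()+u.max())/2,v),.016)[:2].round(4)) if len(u) else None)
E
```

```text
time_s: 32.6
eef_pos: [0.4526, -0.0453, 0.1822]
tool_rot: [[-1.0, -0.031, -0.002], [-0.031, 1.0, -0.002], [0.002, -0.002, -1.0]]
force: [0.2, 0.3, 0.8]
finger_gap: 0.0656
grasp_force: 0.0
time_s: 32.85
eef_pos: [0.4492, -0.1356, 0.1523]
tool_rot: [[-1.0, -0.03, -0.002], [-0.03, 1.0, -0.002], [0.002, -0.001, -1.0]]
force: [-0.1, 0.1, 0.0]
finger_gap: 0.0477
grasp_force: 0.0
time_s: 33.35
eef_pos: [0.4472, -0.2224, 0.1131]
tool_rot: [[-0.999, -0.033, -0.002], [-0.033, 0.999, -0.001], [0.002, -0.001, -1.0]]
force: [0.8, -0.4, -0.1]
finger_gap: 0.0439
grasp_force: 0.0
[ 0.4471838 -0.2223536  0.1131103] [-0.00221173 -0.01881065  1.07611294]
130 (np.int64(242), np.int64(260), array([ 0.391 , -0.2267]))
150 (np.int64(240), np.int64(263), array([ 0.4087, -0.2257]))
170 (np.int64(240), np.int64(263), array([ 0.4271, -0.2252]))
190 (np.int64(239), np.int64(264), array([ 0.4463, -0.2246]))
205 (np.int64(240), np.int64(264), array([ 0.4612, -0.2236]))
```

```bash
python3 -m inch '[[[0,-0.02,0.4,0],[0,-0.02,0.75,0],[0,-0.02,0.95,0],[0,-0.02,1,0],[0,-0.02,1,0]]]'; python3 -m inch '[[[0,0,0.04,0],[0,0,0.07,0],[0,0,0.07,0]]]'; python3 -m inch '[[[0,0,0,0],[0,0,0,0],[0,0,0,0],[0,0,0,0],[0,0,0,0]]]' -1;  python3 -m inch '[[[0,0,-0.1,0],[0,0,-0.4,0],[0,0,-0.7,0],[0,0,-1,0],[0,0,-1,0]]]'; python3 -c "
from h import *
s=bot.state();print(s['eef_pos'],s['tool_rot'].round(4).tolist(),shift((.5016,.0137,.115)))"
```

```text
time_s: 34.02
eef_pos: [0.4481, -0.224, 0.0141]
tool_rot: [[-0.999, -0.034, 0.001], [-0.034, 0.999, 0.0], [-0.001, 0.0, -1.0]]
force: [-0.0, -1.0, 0.8]
finger_gap: 0.0434
grasp_force: 0.0
time_s: 34.4
eef_pos: [0.4475, -0.2245, 0.0065]
tool_rot: [[-0.999, -0.033, 0.0], [-0.033, 0.999, 0.0], [-0.0, 0.0, -1.0]]
force: [-0.3, -0.8, 0.7]
finger_gap: 0.0434
grasp_force: 0.0
time_s: 35.02
eef_pos: [0.4475, -0.2246, 0.0066]
tool_rot: [[-0.999, -0.033, 0.0], [-0.033, 0.999, 0.0], [-0.0, 0.0, -1.0]]
force: [-0.7, -1.0, 0.8]
finger_gap: 0.0226
grasp_force: 30.0
time_s: 35.65
eef_pos: [0.4486, -0.2249, 0.1084]
tool_rot: [[-0.999, -0.033, 0.004], [-0.033, 0.999, 0.0], [-0.004, 0.0, -1.0]]
force: [0.0, -0.4, -1.4]
finger_gap: 0.0229
grasp_force: 30.0
[ 0.44860906 -0.22488189  0.10837961] [[-0.9994, -0.0334, 0.0037], [-0.0334, 0.9994, 0.0003], [-0.0037, 0.0001, -1.0]] [-0.60945934  2.36681765 -0.06365789]
```

```bash
python3 -m inch '[[[-0.2,0.79,-0.2,0],[-0.2,0.79,-0.2,0]]]'; python3 -m inch '[[[-0.2,0.79,0,0],[-0.2,0.79,0,0]]]';python3 -m inch '[[[-0.2,0.79,0,0],[-0.2,0.79,0,0],[-0.2,0.79,0,0],[-0.2,0.79,0,0]]]'; python3 -c "
from h import *
s=bot.state();print(s['eef_pos'],shift((.5016,.0137,.062)))"
```

```text
time_s: 35.9
eef_pos: [0.4652, -0.1417, 0.1262]
tool_rot: [[-0.999, -0.036, -0.001], [-0.036, 0.999, 0.001], [0.0, 0.001, -1.0]]
force: [0.4, -1.0, -1.5]
finger_gap: 0.0231
grasp_force: 30.0
time_s: 36.15
eef_pos: [0.4822, -0.0612, 0.1257]
tool_rot: [[-0.999, -0.038, -0.001], [-0.038, 0.999, 0.001], [0.001, 0.001, -1.0]]
force: [0.7, 0.2, -2.1]
finger_gap: 0.023
grasp_force: 30.0
time_s: 36.65
eef_pos: [0.499, 0.0127, 0.1262]
tool_rot: [[-1.0, -0.032, -0.001], [-0.032, 1.0, -0.001], [0.001, -0.0, -1.0]]
force: [-0.9, -0.5, -1.6]
finger_gap: 0.023
grasp_force: 30.0
[0.49903696 0.01273885 0.12617732] [-0.0263673   0.00911806  0.64175055]
```

```bash
python3 -m inch '[[[-0.026,0.005,0.25,0],[-0.026,0.005,0.45,0],[-0.026,0.005,0.57,0],[-0.026,0.005,0.6,0],[-0.026,0.005,0.62,0]]]'; python3 -m inch '[[[0,0,0.01,0],[0,0,0.02,0],[0,0,0.02,0]]]'
```

```text
time_s: 37.28
eef_pos: [0.5024, 0.0146, 0.0649]
tool_rot: [[-0.999, -0.033, 0.001], [-0.033, 0.999, 0.0], [-0.001, 0.0, -1.0]]
force: [0.5, -0.1, -1.6]
finger_gap: 0.0229
grasp_force: 30.0
time_s: 37.65
eef_pos: [0.5024, 0.0149, 0.0628]
tool_rot: [[-0.999, -0.033, 0.001], [-0.033, 0.999, 0.0], [-0.001, 0.0, -1.0]]
force: [0.5, -0.6, 0.9]
finger_gap: 0.0231
grasp_force: 30.0
```

```bash
python3 -m inch '[[[0.008,-0.012,0,0],[0.008,-0.012,0.01,0],[0.008,-0.012,0.015,0],[0.008,-0.012,0.02,0],[0.008,-0.012,0.02,0]]]'
```

```text
time_s: 38.28
eef_pos: [0.5013, 0.0136, 0.0608]
tool_rot: [[-0.999, -0.033, -0.0], [-0.033, 0.999, 0.0], [0.0, 0.0, -1.0]]
force: [-3.0, -0.9, 5.7]
finger_gap: 0.0232
grasp_force: 30.0
```

```bash
python3 -m inch '[[[0,0,0.005,0],[0,0,0.005,0]]]'; python3 -m inch '[[[0,0,0,0],[0,0,0,0],[0,0,0,0],[0,0,0,0]]]' 0.1;python3 -m inch '[[[0,0,-0.15,0],[0,0,-0.4,0],[0,0,-0.8,0],[0,0,-0.8,0]]]'
python3 - <<'E'
from h import *
s=bot.state();print(s['eef_pos'],shift((.4906,-.1593,.12)))
p,im=snap('wrist','pics/w16.png');a=cv2.imread('pics/w3.png')
for f in(im,):
  m=cv2.inRange(cv2.cvtColor(f,cv2.COLOR_BGR2HSV),(0,0,0),(180,255,45));m[:,:225]=0;m[:,290:]=0
  for v in(120,150,180,200,215):
    u=np.flatnonzero(m[v]);print(v,(u.min(),u.max(),onz(p,((u.min()+u.max())/2,v),.07)[:2].round(4)) if len(u) else None)
E
```

```text
time_s: 38.52
eef_pos: [0.5014, 0.0136, 0.0606]
tool_rot: [[-0.999, -0.033, -0.0], [-0.033, 0.999, 0.001], [0.0, 0.001, -1.0]]
force: [-4.7, -2.0, 12.3]
finger_gap: 0.023
grasp_force: 30.0
time_s: 39.02
eef_pos: [0.5013, 0.0137, 0.06]
tool_rot: [[-0.999, -0.033, -0.0], [-0.033, 0.999, 0.0], [0.0, 0.0, -1.0]]
force: [0.9, 0.1, -0.8]
finger_gap: 0.0463
grasp_force: 0.0
time_s: 39.52
eef_pos: [0.5032, 0.0137, 0.1431]
tool_rot: [[-0.999, -0.033, 0.005], [-0.033, 0.999, 0.002], [-0.005, 0.002, -1.0]]
force: [-0.1, -0.1, 0.2]
finger_gap: 0.048
grasp_force: 0.0
[0.5031866  0.0136988  0.14311856] [ 0.18396831 -1.72539633  0.22651889]
120 None
150 (np.int64(241), np.int64(266), array([0.4615, 0.0123]))
180 (np.int64(241), np.int64(266), array([0.4868, 0.0131]))
200 (np.int64(240), np.int64(267), array([0.5046, 0.0137]))
215 (np.int64(241), np.int64(266), array([0.5184, 0.0141]))
```

Handpiece seated: its axis at z = 70 mm is on the original line (yaw 1.9°). Now the hammer.

```bash
python3 -m inch '[[[0.08,-0.86,0,0],[0.08,-0.86,0,0]]]' 0; python3 -m inch '[[[0.08,-0.86,0.2,0],[0.08,-0.86,0.2,0],[0.08,-0.86,0.2,0],[0.08,-0.86,0.2,0]]]'
python3 - <<'E'
from h import *
s=bot.state();print(s['eef_pos'],shift((.4903,-.1593,.0075)))
p,im=snap('wrist','pics/w17.png')
h=cv2.cvtColor(im,cv2.COLOR_BGR2HSV);m=cv2.inRange(h,(3,70,30),(22,255,255));m[:,:215]=0;m[:,300:]=0
for v in(90,130,170,200,215):
    u=np.flatnonzero(m[v]);print(v,(u.min(),u.max(),onz(p,((u.min()+u.max())/2,v),.014)[:2].round(4)) if len(u) else None)
c=max(cv2.findContours(m,0,2)[0],key=cv2.contourArea);x,y,w,hh=cv2.boundingRect(c);print(y,onz(p,(x+w/2,y),.014))
E
```

```text
time_s: 39.83
eef_pos: [0.4952, -0.0756, 0.1398]
tool_rot: [[-1.0, -0.03, -0.001], [-0.03, 1.0, -0.0], [0.001, -0.0, -1.0]]
force: [0.2, -0.2, 1.0]
finger_gap: 0.0438
grasp_force: 0.0
time_s: 40.33
eef_pos: [0.4911, -0.1579, 0.1198]
tool_rot: [[-0.999, -0.034, -0.001], [-0.034, 0.999, 0.0], [0.001, 0.0, -1.0]]
force: [-0.1, 0.4, 0.0]
finger_gap: 0.0437
grasp_force: 0.0
[ 0.49105792 -0.15789259  0.11975587] [ 0.00730902 -0.01421841  1.12255863]
90 (np.int64(241), np.int64(263), array([ 0.4011, -0.1625]))
130 (np.int64(242), np.int64(262), array([ 0.4356, -0.1614]))
170 (np.int64(243), np.int64(262), array([ 0.4729, -0.1597]))
200 (np.int64(245), np.int64(261), array([ 0.5029, -0.1582]))
215 (np.int64(245), np.int64(260), array([ 0.5187, -0.1582]))
63 [ 0.3792101  -0.16232754  0.014     ]
```

```bash
python3 -m inch '[[[0.005,-0.015,0.4,0],[0.005,-0.015,0.75,0],[0.005,-0.015,0.95,0],[0.005,-0.015,1,0],[0.005,-0.015,1,0]]]'; python3 -m inch '[[[0,0,0.06,0],[0,0,0.11,0],[0,0,0.11,0]]]'; python3 -m inch '[[[0,0,0,0],[0,0,0,0],[0,0,0,0],[0,0,0,0],[0,0,0,0]]]' -1;  python3 -m inch '[[[0,0,-0.1,0],[0,0,-0.4,0],[0,0,-0.7,0],[0,0,-1,0],[0,0,-1,0]]]'; python3 -c "
from h import *
s=bot.state();print(s['eef_pos'],shift((.509,.0857,.14)))"
```

```text
time_s: 41.0
eef_pos: [0.4912, -0.1602, 0.0207]
tool_rot: [[-0.999, -0.034, 0.001], [-0.034, 0.999, -0.0], [-0.001, -0.0, -1.0]]
force: [0.2, 0.8, 0.1]
finger_gap: 0.0432
grasp_force: 0.0
time_s: 41.38
eef_pos: [0.4905, -0.1602, 0.0088]
tool_rot: [[-0.999, -0.033, -0.0], [-0.033, 0.999, 0.0], [0.0, 0.0, -1.0]]
force: [0.2, -0.9, 0.8]
finger_gap: 0.0438
grasp_force: 0.0
time_s: 42.0
eef_pos: [0.4907, -0.1602, 0.0091]
tool_rot: [[-0.999, -0.033, 0.0], [-0.033, 0.999, 0.0], [-0.0, 0.0, -1.0]]
force: [0.1, 1.4, 1.1]
finger_gap: 0.0171
grasp_force: 30.0
time_s: 42.62
eef_pos: [0.4918, -0.1606, 0.1109]
tool_rot: [[-0.999, -0.033, 0.004], [-0.033, 0.999, 0.0], [-0.004, 0.0, -1.0]]
force: [-0.4, -0.1, -2.7]
finger_gap: 0.0174
grasp_force: 30.0
[ 0.49177804 -0.16061858  0.11092217] [-0.25485626  2.4561994  -0.28918648]
```

```bash
python3 -m inch '[[[-0.08,0.82,-0.25,0],[-0.08,0.82,-0.25,0]]]'; python3 -m inch '[[[-0.08,0.82,0,0],[-0.08,0.82,0,0]]]';python3 -m inch '[[[-0.08,0.81,0,0],[-0.08,0.81,0,0],[-0.08,0.81,0,0],[-0.08,0.81,0,0]]]'; python3 -c "
from h import *
s=bot.state();print(s['eef_pos'],shift((.509,.0857,.067)))
p,im=snap('wrist','pics/w18.png')
h=cv2.cvtColor(im,cv2.COLOR_BGR2HSV);m=cv2.inRange(h,(3,70,30),(22,255,255));m[:,:215]=0;m[:,300:]=0
for v in(40,90,130,170,200):
    u=np.flatnonzero(m[v]);print(v,(u.min(),u.max(),onz(p,((u.min()+u.max())/2,v),s['eef_pos'][2]+.005)[:2].round(4)) if len(u) else None)"
```

```text
time_s: 42.88
eef_pos: [0.4958, -0.075, 0.1337]
tool_rot: [[-0.999, -0.036, -0.001], [-0.036, 0.999, 0.001], [0.001, 0.001, -1.0]]
force: [0.3, -0.4, -2.6]
finger_gap: 0.0178
grasp_force: 30.0
time_s: 43.12
eef_pos: [0.5006, 0.0084, 0.1331]
tool_rot: [[-0.999, -0.038, -0.001], [-0.038, 0.999, 0.001], [0.001, 0.001, -1.0]]
force: [0.4, -0.6, -3.4]
finger_gap: 0.0172
grasp_force: 30.0
time_s: 43.62
eef_pos: [0.5062, 0.0837, 0.1337]
tool_rot: [[-1.0, -0.031, -0.001], [-0.031, 1.0, -0.001], [0.001, -0.001, -1.0]]
force: [-0.2, 0.1, -1.6]
finger_gap: 0.0175
grasp_force: 30.0
[0.5061887  0.08367437 0.13367885] [-0.02913918  0.01980702  0.66675794]
40 (np.int64(234), np.int64(273), array([0.3981, 0.0801]))
90 (np.int64(234), np.int64(273), array([0.4214, 0.0808]))
130 (np.int64(234), np.int64(273), array([0.4416, 0.0814]))
170 (np.int64(236), np.int64(271), array([0.4635, 0.0821]))
200 (np.int64(237), np.int64(270), array([0.4812, 0.0827]))
```

```bash
python3 -m inch '[[[-0.025,0.005,0.25,0],[-0.025,0.005,0.45,0],[-0.025,0.005,0.58,0],[-0.025,0.005,0.63,0],[-0.025,0.005,0.63,0]]]'; python3 -m inch '[[[0,0,0.01,0],[0,0,0.02,0],[0,0,0.02,0]]]'
```

```text
time_s: 44.3
eef_pos: [0.509, 0.0857, 0.0711]
tool_rot: [[-0.999, -0.033, -0.0], [-0.033, 0.999, -0.0], [0.0, -0.0, -1.0]]
force: [-0.7, -0.5, -2.4]
finger_gap: 0.0175
grasp_force: 30.0
time_s: 44.68
eef_pos: [0.509, 0.0861, 0.0692]
tool_rot: [[-0.999, -0.033, 0.0], [-0.033, 0.999, 0.0], [-0.0, 0.0, -1.0]]
force: [-0.1, 0.2, -2.2]
finger_gap: 0.0175
grasp_force: 30.0
```

```bash
python3 -m inch '[[[0,0,0.01,0],[0,0,0.02,0],[0,0,0.03,0],[0,0,0.03,0]]]';  python3 -m inch '[[[0,0,0.01,0],[0,0,0.015,0],[0,0,0.015,0]]]'
```

```text
time_s: 45.18
eef_pos: [0.5089, 0.086, 0.0659]
tool_rot: [[-0.999, -0.033, -0.0], [-0.033, 0.999, -0.0], [0.0, -0.0, -1.0]]
force: [0.8, -0.3, -2.2]
finger_gap: 0.017
grasp_force: 30.0
time_s: 45.55
eef_pos: [0.5089, 0.086, 0.0645]
tool_rot: [[-0.999, -0.033, -0.0], [-0.033, 0.999, 0.0], [0.0, 0.0, -1.0]]
force: [0.0, 0.2, -2.0]
finger_gap: 0.0172
grasp_force: 30.0
```

```bash
python3 -m inch '[[[0,0,0.01,0],[0,0,0.01,0]]]'; python3 -m inch '[[[0,0,0.01,0],[0,0,0.01,0]]]';python3 -m inch '[[[0,0,0.01,0],[0,0,0.01,0]]]'
```

```text
time_s: 45.8
eef_pos: [0.5092, 0.0857, 0.0638]
tool_rot: [[-0.999, -0.033, 0.0], [-0.033, 0.999, -0.0], [-0.0, -0.0, -1.0]]
force: [-0.6, -0.8, 2.2]
finger_gap: 0.0174
grasp_force: 30.0
time_s: 46.05
eef_pos: [0.5093, 0.0856, 0.0635]
tool_rot: [[-0.999, -0.033, 0.0], [-0.033, 0.999, 0.001], [-0.0, 0.001, -1.0]]
force: [-6.5, -2.6, 16.1]
finger_gap: 0.0173
grasp_force: 29.9
time_s: 46.3
eef_pos: [0.5094, 0.0856, 0.0632]
tool_rot: [[-0.999, -0.033, -0.0], [-0.033, 0.999, 0.001], [-0.0, 0.001, -1.0]]
force: [-11.3, -3.0, 27.0]
finger_gap: 0.0175
grasp_force: 29.9
```

Seated. Back off the preload, release, lift, retreat and check.

```bash
python3 -m inch '[[[0,0,-0.015,0],[0,0,-0.015,0],[0,0,-0.015,0]]]'; python3 -m inch '[[[0,0,0,0],[0,0,0,0],[0,0,0,0],[0,0,0,0]]]' 0.1;python3 -m inch '[[[0,0,-0.15,0],[0,0,-0.4,0],[0,0,-0.8,0],[0,0,-0.8,0]]]';python3 -m inch '[[[0.6,-0.3,-0.9,0],[0.6,-0.3,-0.9,0],[0.6,-0.3,-0.9,0],[0.6,-0.3,-0.9,0],[0.6,-0.3,-0.9,0]]]'
python3 - <<'E'
from h import *
s=bot.state();print(s['eef_pos'])
p,im=snap('wrist','pics/w19.png');snap('side','pics/side19.png');snap('scene','pics/scene19.png')
h=cv2.cvtColor(im,cv2.COLOR_BGR2HSV)
R=np.array([[.9994,-.035],[.035,.9994]]);C=np.array([.5005,.0495])
def scan(nm,mask,y,xs):
    for x in xs:
        q=C+R@np.array([x,y]);u,v=proj(p,(*q,.07)).round().astype(int)
        if v>250: continue
        r=np.flatnonzero(mask[v,u-22:u+22])+u-22
        print(nm,x,(u,v),(r.min(),r.max(),onz(p,((r.min()+r.max())/2,v),.07)[:2].round(4),'want',q.round(4)) if len(r) else None)
scan('hammer',cv2.inRange(h,(3,70,30),(22,255,255)),.036,(-.09,-.03,0,.03))
scan('hp',cv2.inRange(h,(0,0,0),(180,255,45)),-.036,(-.03,0,.02,.03))
m=cv2.inRange(h,(3,70,30),(22,255,255))
c=max(cv2.findContours(m,0,2)[0],key=lambda c:cv2.contourArea(c) if 200<cv2.boundingRect(c)[0]<330 else 0)
x,y,w,hh=cv2.boundingRect(c);print('hammer end',onz(p,(x+w/2,y),.07))
E
```

```text
time_s: 46.68
eef_pos: [0.5094, 0.0856, 0.0635]
tool_rot: [[-0.999, -0.033, 0.001], [-0.033, 0.999, 0.0], [-0.001, 0.0, -1.0]]
force: [-3.3, -2.2, 8.6]
finger_gap: 0.0173
grasp_force: 30.0
time_s: 47.18
eef_pos: [0.5089, 0.0861, 0.0629]
tool_rot: [[-0.999, -0.033, -0.0], [-0.033, 0.999, 0.0], [0.0, 0.0, -1.0]]
force: [-0.5, -0.5, -0.4]
finger_gap: 0.0455
grasp_force: 0.0
time_s: 47.68
eef_pos: [0.5107, 0.0862, 0.1462]
tool_rot: [[-0.999, -0.033, 0.004], [-0.033, 0.999, 0.003], [-0.004, 0.003, -1.0]]
force: [-0.4, 1.0, -0.2]
finger_gap: 0.0479
grasp_force: 0.0
time_s: 48.3
eef_pos: [0.4498, 0.0543, 0.2324]
tool_rot: [[-0.999, -0.034, -0.001], [-0.034, 0.999, 0.0], [0.001, 0.0, -1.0]]
force: [-0.7, -0.1, -0.9]
finger_gap: 0.0482
grasp_force: 0.0
[0.44983404 0.05429718 0.23239112]
hammer -0.09 (np.int64(280), np.int64(140)) (np.int64(271), np.int64(289), array([0.409 , 0.0824]), 'want', array([0.4093, 0.0823]))
hammer -0.03 (np.int64(279), np.int64(192)) (np.int64(265), np.int64(286), array([0.4698, 0.0807]), 'want', array([0.4693, 0.0844]))
hammer 0 (np.int64(278), np.int64(215)) (np.int64(268), np.int64(285), array([0.4987, 0.0835]), 'want', array([0.4992, 0.0855]))
hammer 0.03 (np.int64(278), np.int64(238)) (np.int64(271), np.int64(284), array([0.5291, 0.0865]), 'want', array([0.5292, 0.0865]))
hp -0.03 (np.int64(218), np.int64(192)) (np.int64(210), np.int64(226), array([0.4721, 0.013 ]), 'want', array([0.4718, 0.0125]))
hp 0 (np.int64(218), np.int64(216)) (np.int64(210), np.int64(228), array([0.5023, 0.0142]), 'want', array([0.5018, 0.0135]))
hp 0.02 (np.int64(219), np.int64(231)) (np.int64(197), np.int64(228), array([0.5223, 0.0062]), 'want', array([0.5217, 0.0142]))
hp 0.03 (np.int64(219), np.int64(238)) (np.int64(197), np.int64(227), array([0.5318, 0.0055]), 'want', array([0.5317, 0.0146]))
hammer end [0.39824608 0.07617502 0.07      ]
```

```bash
python3 -c "
from bench import finish_job
print(finish_job())"
```

```text
the job is handed in; nothing more can be done
None
```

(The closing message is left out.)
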